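Make up a net order: two sinkers and the tin that rattles

TASK

Make up this net's order: put two of the three pear sinkers from the round mould plate into the steel tilting bin, without tipping it, and leave the third standing on the plate. Then find the tin with the loose lead ball in it: lift the sealed tins clear of the table one at a time and shake each end to end a few times, setting the quiet ones you have tried back down flat on the table. Hold the one that rattles out level over the far edge of the table, a good hand's breadth above table height, and finish still holding it there; leave the mug, tongs and lead ingot where they are.

Things in the scene. Friction and masses are not known exactly. Their poses are not given: they have to be found in the camera images.
- sinker_a_center (a point): Pear-shaped lead sinker with a small wire eye on top, 0.23 kg, standing on its flat foot on the round mould plate; the point is on its axis, 25 mm above its foot. Widest, 29 mm across, from 17 to 27 mm above the foot, tapering above to 10 mm across at 50 mm; the eye ends at 61 mm. Axis z is up.
- sinker_b_center (a point): Pear-shaped lead sinker with a small wire eye on top, 0.23 kg, standing on its flat foot on the round mould plate; the point is on its axis, 25 mm above its foot. Widest, 29 mm across, from 17 to 27 mm above the foot, tapering above to 10 mm across at 50 mm; the eye ends at 61 mm. Axis z is up.
- sinker_c_center (a point): Pear-shaped lead sinker with a small wire eye on top, 0.23 kg, standing on its flat foot on the round mould plate; the point is on its axis, 25 mm above its foot. Widest, 29 mm across, from 17 to 27 mm above the foot, tapering above to 10 mm across at 50 mm; the eye ends at 61 mm. Axis z is up.
- mould: Round aluminium mould plate with dark pear-shaped cavities in its face, 180 mm across and 18 mm thick, flat on the table; origin at the centre of its underside. The three sinkers stand on its top about 56 mm from its centre, about 97 mm apart. It does not move.
- bin_floor (a point): Centre of the inner floor of the open steel bin, 23 mm above the table when level. Inside the bin is 154 x 154 mm and 62 mm deep, its rim 85 mm above the table; sheet sides 3 mm. x and y run along its sides, z is up; it hangs by trunnions on its +y and -y sides in a fixed stand 190 mm wide, and has a small pull handle on its -x side.
- bin (a joint): Tilt of the bin about its trunnions: 0 level (as it starts), up to 1.1 rad tipped towards +x of the bin. Stiff: it stays where it is, and needs about 0.5 N m to move.
- tin_a_center (a point): Sealed dark-green tin, 100 x 50 x 46 mm (its x, y, z), flat on the table, all three alike; the point is its centre, 23 mm up. x: long axis, z: up. Weighs 0.15 to 0.78 kg; weight alone does not tell whether it rattles. Any one of the three has a loose 34 mm, 0.23 kg lead ball inside, free to run 29 mm either way from the middle along x; the two others are packed fast.
- tin_b_center (a point): Sealed dark-green tin, 100 x 50 x 46 mm (its x, y, z), flat on the table, all three alike; the point is its centre, 23 mm up. x: long axis, z: up. Weighs 0.15 to 0.78 kg; weight alone does not tell whether it rattles. Any one of the three has a loose 34 mm, 0.23 kg lead ball inside, free to run 29 mm either way from the middle along x; the two others are packed fast.
- tin_c_center (a point): Sealed dark-green tin, 100 x 50 x 46 mm (its x, y, z), flat on the table, all three alike; the point is its centre, 23 mm up. x: long axis, z: up. Weighs 0.15 to 0.78 kg; weight alone does not tell whether it rattles. Any one of the three has a loose 34 mm, 0.23 kg lead ball inside, free to run 29 mm either way from the middle along x; the two others are packed fast.
- far_edge (a point): Middle of the table's far straight edge, at the height of the table top; the edge runs along world y at x = 0.67 m and nothing lies beyond it.
- mug: Chipped white enamel mug, 80 mm across and 82 mm tall, handle on its +y side; origin at the centre of its underside. To be left alone.
- tongs: Rusty iron casting tongs lying flat, 270 mm long along their x axis, 50 mm wide, 22 mm tall; origin under the rivet. To be left alone.
- ingot: Lead ingot, 36 x 110 x 20 mm (x, y, z) lying flat; origin at the centre of its underside. To be left alone.
Mind the look-alikes: they are no part of the job. What is shaped like the part that bears sinker_a_center but turquoise is not meant. What is shaped like the part that bears tin_b_center but orange is not meant.

How it is judged:
By the outcome, as a careful person would: the job done as asked, in the order asked, and still so for the second after the job is handed in, while the arm keeps its last pose, push and grip.
It also fails if it takes over 72 s, if anything falls off the work surface, if the arm or the gripper's body presses on something with over 40 N, if the wrist force passes 120 N, or if a joint passes its speed limit or range.

ROBOT

A 6-joint arm with a two-finger parallel gripper is mounted at the origin on the work surface. World frame = base frame: x ahead of the robot, y to its left, z up, the work surface at z = 0. Lengths are in m, angles in degrees, forces in N, time in s.
With the tool pointing down it reaches from about 0.4 to 0.825 m from the base axis. Payload 7 kg.
Tool frame: the origin (TCP) lies at the very end of the fingers, on their centre line; the grasp point (between the pads) lies 19 mm behind it; z points along the fingers, y is the direction in which the jaws open and shut (so a half turn about z gives the same grasp; the last joint's range is limited). The gripper opens to 88 mm and grips with 3 to 60 N. Pads are 19 mm wide; open, the fingers measure 130 mm over their backs; the gripper's body (78 mm by 193 mm) begins 47 mm behind the grasp point.
Start: joints at [93.512, 20.546, 0.682, 0, -70.136, -16.507], TCP at [0.152, 0.658, 0.227] pointing down, gripper open.
Joint ranges: [-176.03, 176.03], [-82.01, 121.73], [-58.28, 71.71], [-173.87, 95.51], [-174.79, -0.11], [-173.66, 173.66]. Speed limits (degrees/s): [136.94, 136.94, 172.46, 180, 180, 180].

INTERFACE

Orientations are given as [roll, pitch, yaw] about the fixed x, y, z axes, in that order (R = Rz(yaw) Ry(pitch) Rx(roll)).
In Python, from plant import telemetry, snapshot, calibration, workorder gives the robot as it stands. The module is installed in compiled form; this text tells all that it offers.
- The arm moves only by the tool step_arm, never from a script. Its argument "plan" is text: rows parted by semicolons, each of 7 numbers parted by spaces: the finger opening in cm, from 0 to 8.76, then the shift along the tool's x, y, z in cm, then the turn, a rotation vector about the tool's x, y, z in degrees. A call has 1 to 12 rows; each row shifts and turns the commanded pose from where the row before left it, along the tool's axes as they then stand; what a row does not reach is not made up. A row lasts 1/12 s, in which the tool goes at most 41.7 mm and 7.16 degrees, less where a joint would pass 70% of its speed; a pose out of reach is approached as far as the arm can. A call with a gripper value outside its range is refused whole. The fingers move at their own pace and stop on an object; the grip force is fixed at half the most. Time passes only in rows, so rows that do not move let the fingers close. It gives the time, the measured TCP pose, the force and the opening at its end, in the units of the state.
- telemetry.get_obs(): the state, without advancing time (a new reading comes with each control period).
- snapshot(name): name is "scene" or "top" or "wrist"; returns the picture (420x560x3 uint8, blue, green, red); there is no depth.
- calibration(name): a dict with "K" (3x3 intrinsics, pixels), "camera_from_world" (4x4, takes a point from world to camera coordinates). Camera axes: x right, y up, looking along -z (the intrinsics and any distortion apply to the point x, -y, -z); pixel columns grow to the right and rows downward; lengths in m; the calibration is good to about 2 mm. The wrist camera is an equidistant fisheye: a pixel r from the principal point sees the ray r / f radians off the axis. A picture is of the moment at which its call begins: read the wrist's pose just before it. calibration takes no time and is no camera call; for the wrist camera it gives the pose at the moment of the call.
- workorder.close_job(): hands the job in, once; it reports no verdict.
The state is a dict: "clock": time; "joint_pos": joint angles; "qvel": joint speeds; "tau": joint torques, N m; "tool_pos": TCP position; "orientation": TCP orientation; "force": force on the tool from outside, world axes, zero at the start; "moment": the same for the moment, N m; "opening": finger opening in m.
Only numpy, scipy, OpenCV 4.12 (cv2) and the standard library are available. Lean on these libraries where they do the work, as an engineer would, in place of code of your own. Each camera call takes 0.05 s, during which the arm holds its last target.

## Working session

There is one attempt and no reset: what is moved stays moved. The work goes in short steps, Python scripts to look and compute and a tool call to move; the robot and the scene stay as the last step left them, time stands still between calls to the robot, and variables do not carry over. Pictures are saved under pics/ and viewed, and the job is handed in when it is done.

Besides the shell and the picture viewer there is one more tool, called after "Emit:" by a JSON object that holds its "name" and its "arguments", one argument or row to a line. step_arm: Moves the arm, as the interface text tells. Its arguments: {"type":"object","properties":{"plan":{"type":"string"}},"required":["plan"]}

```bash
mkdir -p pics
python3 - <<'E'
from plant import telemetry, snapshot, calibration, workorder
import cv2
o=telemetry.get_obs();print(o)
for n in ("scene","top","wrist"):
    c=calibration(n);print(n,c)
    cv2.imwrite(f"pics/{n}0.png",snapshot(n))
E
```

```text
{'clock': 0.0, 'joint_pos': array([ 9.35133827e+01,  2.05920269e+01,  6.35131559e-01, -2.01748928e-02,
       -7.01356938e+01, -1.65082095e+01]), 'qvel': array([-0.01730369,  0.0825124 ,  0.05912453, -0.02303074,  0.02875675,
        0.01497072]), 'tau': array([ 2.09980186e-03, -5.82730114e+01,  2.93043441e+01,  6.99674428e+00,
        6.85954874e-03, -1.50661845e-04]), 'tool_pos': array([0.15168269, 0.65724694, 0.22562615]), 'orientation': array([ 1.79905838e+02, -8.12808492e-03, -1.30016908e+01]), 'force': array([ 0.79018187, -0.15289555,  0.56629731]), 'moment': array([ 0.01078064, -0.04327822,  0.03808534]), 'opening': 0.08793703955472697}
scene {'K': array([[513.06602354,   0.        , 275.86133379],
       [  0.        , 513.06602354, 208.96632674],
       [  0.        ,   0.        ,   1.        ]]), 'camera_from_world': array([[-0.53079408,  0.84747207,  0.00698085,  0.30140126],
       [-0.54613744, -0.34833572,  0.76183734,  0.20661287],
       [ 0.64806754,  0.40056624,  0.64773076, -1.70026101],
       [ 0.        ,  0.        ,  0.        ,  1.        ]])}
top {'K': arra
[... 247 characters left out ...]
974e-02],
       [ 9.84583671e-01,  2.18367429e-02,  1.73545818e-01,
        -5.08532554e-01],
       [-1.73608268e-01,  9.82861305e-04,  9.84814299e-01,
        -1.38203141e+00],
       [ 0.00000000e+00,  0.00000000e+00,  0.00000000e+00,
         1.00000000e+00]])}
wrist {'K': array([[325.1922621 ,   0.        , 280.37097379],
       [  0.        , 325.1922621 , 212.8161434 ],
       [  0.        ,   0.        ,   1.        ]]), 'camera_from_world': array([[-0.22552391, -0.97423293,  0.00302584,  0.6744579 ],
       [ 0.9396896 , -0.21834519, -0.26326572,  0.03372109],
       [ 0.25714281, -0.05652936,  0.96471861, -0.39197204],
       [ 0.        ,  0.        ,  0.        ,  1.        ]])}
```

View pics/scene0.png

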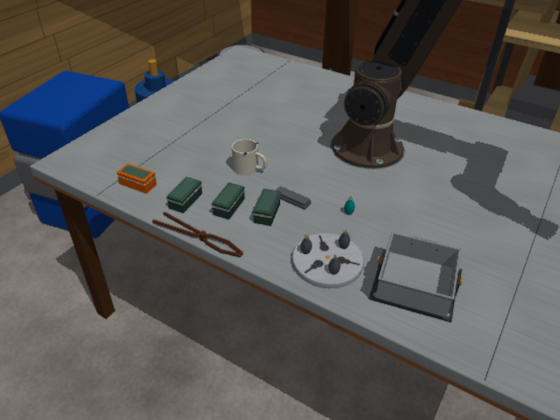

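View pics/top0.png

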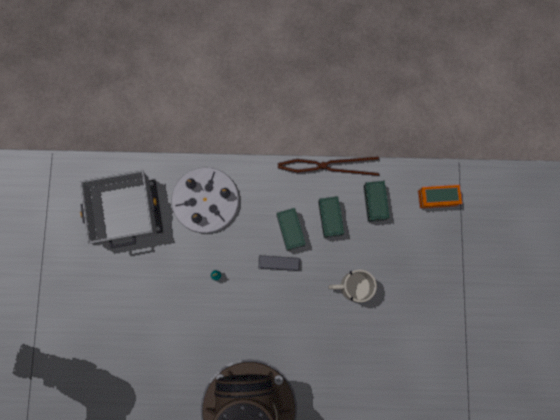

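View pics/wrist0.png

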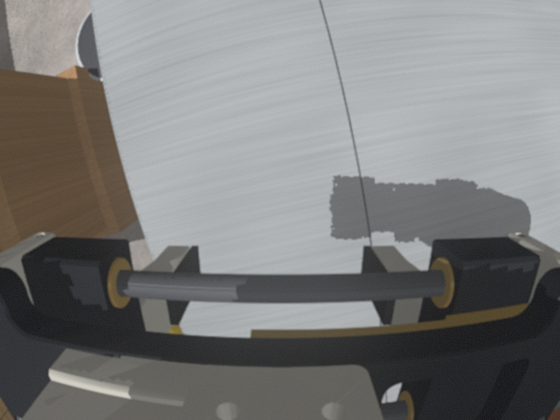

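```bash
cat > h.py <<'E'
import numpy as np, cv2
from plant import telemetry, snapshot, calibration, workorder
def ray(name,u,v,c=None):
    c=c or calibration(name);K=c["K"];T=np.array(c["camera_from_world"])
    a=(u-K[0,2])/K[0,0];b=(v-K[1,2])/K[1,1]
    if name=="wrist":
        r=np.hypot(a,b);s=np.sin(r)/max(r,1e-9);d=np.array([a*s,-b*s,-np.cos(r)])
    else: d=np.array([a,-b,-1.])
    R=T[:3,:3];o=-R.T@T[:3,3];return o,R.T@d/np.linalg.norm(d)
def onplane(name,u,v,z,c=None):
    o,d=ray(name,u,v,c);return o+d*(z-o[2])/d[2]
def proj(name,p,c=None):
    c=c or calibration(name);K=c["K"];T=np.array(c["camera_from_world"])
    q=T[:3,:3]@np.asarray(p)+T[:3,3];x,y,z=q[0],-q[1],-q[2]
    if name=="wrist":
        r=np.hypot(x,y);t=np.arctan2(r,z);k=t/max(r,1e-9);x,y,z=x*k,y*k,1
    return np.array([K[0,0]*x/z+K[0,2],K[1,1]*y/z+K[1,2]])
def tri(r1,r2):
    o1,d1=r1;o2,d2=r2
    A=np.stack([d1,-d2],1);s=np.linalg.lstsq(A,o2-o1,rcond=None)[0]
    p,q=o1+s[0]*d1,o2+s[1]*d2
    return (p+q)/2,np.linalg.norm(p-q)
E
python3 - <<'E'
from h import *
for n,(x,y,w,h,k) in {"top":(70,140,400,170,2),"scene":(100,140,400,190,2)}.items():
    im=cv2.imread(f"pics/{n}0.png")[y:y+h,x:x+w]
    cv2.imwrite(f"pics/{n}0z.png",cv2.resize(im,None,fx=k,fy=k,interpolation=cv2.INTER_CUBIC))
im=cv2.imread("pics/top0.png")
for n,z in (("top",.018),):
  for k,(x,y,w,h) in {"mould":(165,160,85,80),"bin":(75,160,95,95)}.items():
    cv2.imwrite(f"pics/{n}_{k}.png",cv2.resize(im[y:y+h,x:x+w],None,fx=6,fy=6,interpolation=cv2.INTER_CUBIC))
im=cv2.imread("pics/scene0.png")
for k,(x,y,w,h) in {"mould":(285,220,85,70),"bin":(365,225,105,95)}.items():
    cv2.imwrite(f"pics/scene_{k}.png",cv2.resize(im[y:y+h,x:x+w],None,fx=6,fy=6,interpolation=cv2.INTER_CUBIC))
# tins
for n in("top","scene"):
    im=cv2.imread(f"pics/{n}0.png");hsv=cv2.cvtColor(im,cv2.COLOR_BGR2HSV)
    m=cv2.inRange(hsv,(55,70,15),(95,255,140))
    m=cv2.morphologyEx(m,cv2.MORPH_CLOSE,np.ones((5,5)))
    cs,_=cv2.findContours(m,cv2.RETR_EXTERNAL,cv2.CHAIN_APPROX_NONE)
    for c in cs:
        if cv2.contourArea(c)>60:
            r=cv2.minAreaRect(c);print(n,cv2.contourArea(c),r,onplane(n,*r[0],.046).round(4))
E
```

```text
top 70.0 ((215.5, 275.0), (10.0, 9.0), 90.0) [0.332  0.0927 0.046 ]
top 608.0 ((290.88677978515625, 228.60377502441406), (37.08734893798828, 18.406312942504883), 74.05460357666016) [ 0.4563 -0.0987  0.046 ]
top 644.0 ((330.94866943359375, 216.5081024169922), (37.690956115722656, 19.18339729309082), 81.02737426757812) [ 0.4905 -0.203   0.046 ]
top 249.0 ((441.63037109375, 194.58558654785156), (9.855770111083984, 29.005903244018555), 86.42366790771484) [ 0.5555 -0.4949  0.046 ]
top 654.5 ((376.3717346191406, 200.5167236328125), (37.163455963134766, 19.832006454467773), 82.56858825683594) [ 0.5358 -0.3224  0.046 ]
scene 108.5 ((349.3500061035156, 206.45001220703125), (9.803058624267578, 15.17893123626709), 18.43494987487793) [0.3622 0.1063 0.046 ]
scene 636.5 ((266.1551818847656, 206.36207580566406), (21.354963302612305, 37.324764251708984), 21.801406860351562) [ 0.4834 -0.0843  0.046 ]
scene 686.5 ((228.15386962890625, 200.2307586669922), (22.27726936340332, 39.116783142089844), 37.87498474121094) [ 0.5175 -0.1866  0.046 ]
scene 720.5 ((184.5, 194.5), (22.62741470336914, 39.59797668457031), 45.0) [ 0.5625 -0.3037  0.046 ]
scene 124.0 ((135.45001220703125, 171.64999389648438), (24.66576385498047, 6.640782833099365), 18.434947967529297) [ 0.5568 -0.4941  0.046 ]
```

View pics/top0z.png

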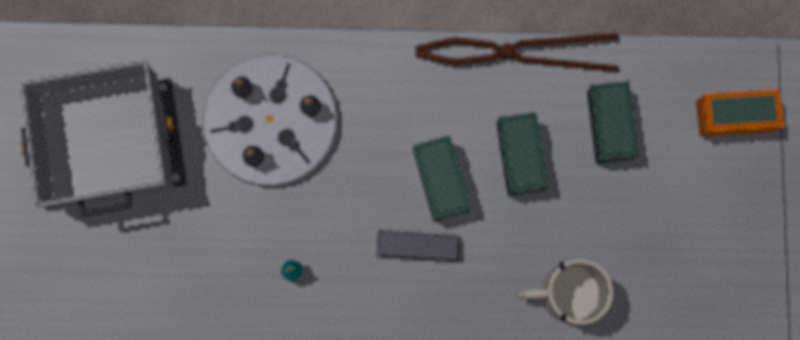

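View pics/scene0z.png

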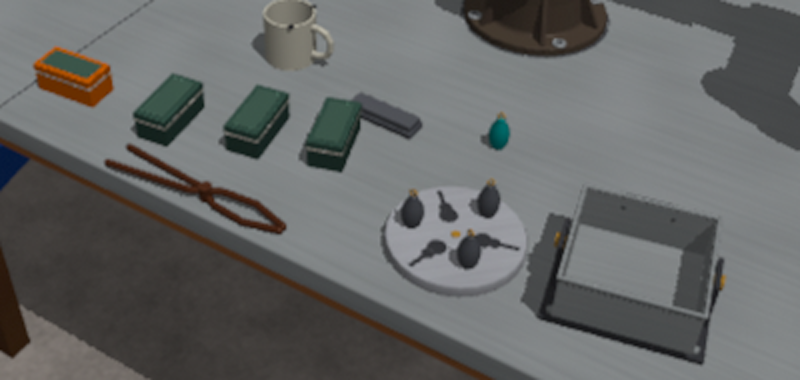

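View pics/top_mould.png

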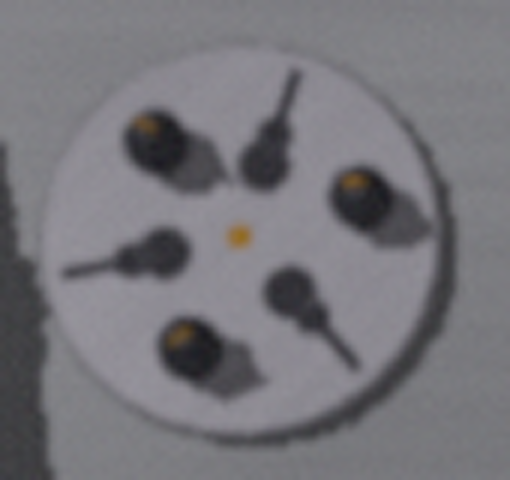

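View pics/scene_mould.png

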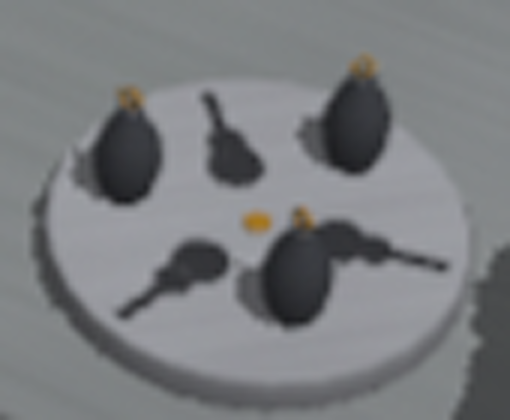

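View pics/top_bin.png

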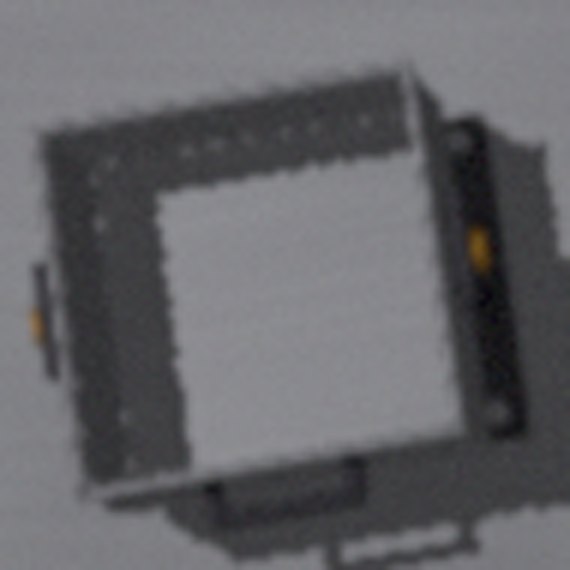

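View pics/scene_bin.png

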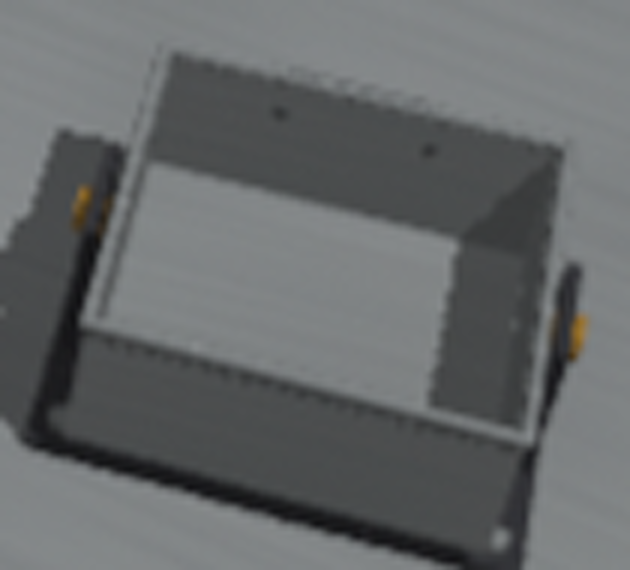

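Run:
```python
from h import *
o=np.array([165,160]);s=np.array([285,220])
for n,t,c in (("A",(147,122),(302,217)),("B",(355,180),(130,98)),("C",(180,333),(363,67))):
    t=np.array(t)/6+o;c=np.array(c)/6+s
    p,e=tri(ray("top",*t),ray("scene",*c));print("eye",n,p.round(4),e.round(4),onplane("top",*t,.077).round(4),onplane("scene",*c,.077).round(4))
for n,t,c in (("A",(157,142),(295,278)),("B",(362,200),(127,157)),("C",(191,350),(357,125))):
    t=np.array(t)/6+o;c=np.array(c)/6+s
    p,e=tri(ray("top",*t),ray("scene",*c));print("body",n,p.round(4),e.round(4))
print("mould",onplane("top",165+239/6,160+236/6,.018),onplane("scene",285+257/6,220+222/6,.018))
bt=np.array([75,160]);bs=np.array([365,225])
T=[(45,133),(405,70),(462,440),(90,490)];S=[(530,440),(90,325),(168,50),(565,150)]
P=[]
for t,c in zip(T,S):
    t=np.array(t)/6+bt;c=np.array(c)/6+bs
    p,e=tri(ray("top",*t),ray("scene",*c));P.append(p);print("bin",p.round(4),e.round(4),onplane("top",*t,.085).round(4),onplane("scene",*c,.085).round(4))
print("bincentre",np.mean(P,0))
for n in("top","scene"):
    im=cv2.imread(f"pics/{n}0.png");hsv=cv2.cvtColor(im,cv2.COLOR_BGR2HSV)
    m=cv2.inRange(hsv,(55,60,10),(100,255,140))
    m=cv2.morphologyEx(m,cv2.MORPH_CLOSE,np.ones((7,7)))
    cs,_=cv2.findContours(m,cv2.RETR_EXTERNAL,cv2.CHAIN_APPROX_NONE)
    for c in cs:
        if cv2.contourArea(c)>500:
            h=cv2.convexHull(c);M=cv2.moments(h);u,v=M["m10"]/M["m00"],M["m01"]/M["m00"]
            print(n,M["m00"],(u,v),onplane(n,u,v,.023).round(4))
            if n=="top":
                w=np.array([onplane(n,*q[0],.04)[:2] for q in c],np.float32)*1000
                print("  rect",cv2.minAreaRect(w))
                M=np.cov(w.T); 
    cv2.imwrite(f"pics/{n}m.png",m)
```

```text
eye A [0.5734 0.1683 0.07  ] 0.0016 [0.5721 0.1664 0.077 ] [0.5794 0.1716 0.077 ]
eye B [0.5499 0.0772 0.0696] 0.0014 [0.5486 0.0759 0.077 ] [0.5566 0.0814 0.077 ]
eye C [0.4813 0.1498 0.0694] 0.0017 [0.4804 0.1479 0.077 ] [0.4886 0.1535 0.077 ]
body A [0.5726 0.1686 0.0345] 0.0005
body B [0.5483 0.0769 0.0342] 0.001
body C [0.4794 0.1497 0.0344] 0.0016
mould [0.53422556 0.13228215 0.018     ] [0.53789133 0.1348144  0.018     ]
bin [0.5599 0.4436 0.0796] 0.0049 [0.5593 0.4392 0.085 ] [0.5636 0.4461 0.085 ]
bin [0.5918 0.2892 0.0788] 0.0009 [0.5905 0.2872 0.085 ] [0.5972 0.2911 0.085 ]
bin [0.432  0.2555 0.0763] 0.001 [0.4311 0.2531 0.085 ] [0.4413 0.2583 0.085 ]
bin [0.4067 0.4109 0.08  ] 0.0031 [0.4066 0.4077 0.085 ] [0.4113 0.4128 0.085 ]
bincentre [0.49759438 0.34980792 0.07866322]
top 686.5 (290.8705996601117, 228.73318766690943) [ 0.4591 -0.0994  0.023 ]
  rect ((457.4841003417969, -98.7967758178711), (99.16368103027344, 49.599586486816406), 16.934602737426758)
top 714.0 (330.93510737628384, 216.3660130718954) [ 0.4946 -0.2054  0.023 ]
  rect ((492.03076171875, -204.00064086914062), (99.99732971191406, 52.1120491027832), 9.746095657348633)
top 739.0 (376.48759585024806, 200.52841677943167) [ 0.5402 -0.3271  0.023 ]
  rect ((537.0130004882812, -323.229736328125), (101.41202545166016, 54.91493225097656), 6.669623851776123)
scene 696.5 (266.4438860971524, 206.80689160086146) [ 0.4616 -0.0976  0.023 ]
scene 735.5 (227.8835259460684, 200.47722637661454) [ 0.4968 -0.2041  0.023 ]
scene 754.0 (184.22922192749778, 194.51834659593277) [ 0.5421 -0.3249  0.023 ]
```

```bash
cat >> h.py <<'E'
from scipy.spatial.transform import Rotation as Rot
def plan(target,yaw,n,op,start=None,pad=0):
    """rows from the measured pose (or start=(p,yaw)) to target, tool kept down"""
    if start is None:
        s=telemetry.get_obs();p=np.array(s["tool_pos"]);
        R=Rot.from_euler("xyz",s["orientation"],degrees=True).as_matrix();y0=np.degrees(np.arctan2(R[1,0],R[0,0]))
    else: p,y0=np.array(start[0]),start[1]
    d=(np.array(target)-p)/n;dy=((yaw-y0+180)%360-180)/n;rows=[]
    for i in range(n):
        a=np.radians(y0+dy*i);c,s_=np.cos(a),np.sin(a)
        rows.append("%.2f %.2f %.2f %.2f 0 0 %.1f"%(op,100*(c*d[0]+s_*d[1]),100*(s_*d[0]-c*d[1]),-100*d[2],-dy))
    print("from",p.round(4),round(y0,2),"step",np.linalg.norm(d)*1000,"mm");print("; ".join(rows))
E
python3 - <<'E'
from h import *
plan((.573,.168,.15),-78,18,7)
for p in ((360,287),(278,263),(325,166)): print(onplane("top",*p,.02).round(3))
E
```

```text
from [0.1517 0.6573 0.2259] -13.0 step 36.118457291434545 mm
7.00 2.89 2.12 0.42 0 0 3.6; 7.00 3.02 1.94 0.42 0 0 3.6; 7.00 3.14 1.74 0.42 0 0 3.6; 7.00 3.24 1.54 0.42 0 0 3.6; 7.00 3.33 1.33 0.42 0 0 3.6; 7.00 3.41 1.12 0.42 0 0 3.6; 7.00 3.47 0.90 0.42 0 0 3.6; 7.00 3.52 0.68 0.42 0 0 3.6; 7.00 3.56 0.46 0.42 0 0 3.6; 7.00 3.58 0.24 0.42 0 0 3.6; 7.00 3.59 0.01 0.42 0 0 3.6; 7.00 3.58 -0.22 0.42 0 0 3.6; 7.00 3.56 -0.44 0.42 0 0 3.6; 7.00 3.53 -0.66 0.42 0 0 3.6; 7.00 3.48 -0.88 0.42 0 0 3.6; 7.00 3.41 -1.10 0.42 0 0 3.6; 7.00 3.34 -1.31 0.42 0 0 3.6; 7.00 3.25 -1.52 0.42 0 0 3.6
[ 0.31  -0.282  0.02 ]
[ 0.368 -0.067  0.02 ]
[ 0.633 -0.189  0.02 ]
```

Emit:
{"name": "step_arm", "arguments": {
  "plan": "6 2.9 2.1 0.4 0 0 3.6; 6 3.0 1.9 0.4 0 0 3.6; 6 3.1 1.7 0.4 0 0 3.6; 6 3.2 1.5 0.4 0 0 3.6; 6 3.3 1.3 0.4 0 0 3.6; 6 3.4 1.1 0.4 0 0 3.6; 6 3.5 0.9 0.4 0 0 3.6; 6 3.5 0.7 0.4 0 0 3.6; 6 3.6 0.5 0.4 0 0 3.6; 6 3.6 0.2 0.4 0 0 3.6; 6 3.6 0 0.4 0 0 3.6; 6 3.6 -0.2 0.4 0 0 3.6"
}}

```text
clock: 1.15
tool_pos: [0.434, 0.3317, 0.1784]
orientation: [-180.0, 0.0, -56.4]
force: [-0.0, 0.6, -0.6]
opening: 0.06
```

Emit:
{"name": "step_arm", "arguments": {
  "plan": "6 3.6 -0.4 0.4 0 0 3.6; 6 3.5 -0.7 0.4 0 0 3.6; 6 3.5 -0.9 0.4 0 0 3.6; 6 3.4 -1.1 0.4 0 0 3.6; 6 3.3 -1.3 0.4 0 0 3.6; 6 3.2 -1.5 0.4 0 0 3.6; 6 0 0 0 0 0 0; 6 0 0 0 0 0 0"
}}

```text
clock: 1.82
tool_pos: [0.5743, 0.1691, 0.1536]
orientation: [179.9, -0.0, -78.0]
force: [0.2, 1.3, -0.4]
opening: 0.0598
```

Run:
```python
from h import *
c=calibration("wrist");cv2.imwrite("pics/w1.png",snapshot("wrist"))
print(telemetry.get_obs())
for n,p in {"A":(.573,.168,.043),"B":(.549,.0765,.043),"C":(.48,.149,.043),"M":(.536,.133,.018)}.items(): print(n,proj("wrist",p,c).round(1))
np.save("w1.npy",c,allow_pickle=True)
```

```text
{'clock': 1.8667, 'joint_pos': array([ 3.52029708e+01,  1.66757136e+01, -1.49489588e+01, -1.08056040e-02,
       -5.84409825e+01, -2.30808634e+01]), 'qvel': array([ 1.94685365, -0.87652302, -0.28405369,  0.11457743, -0.02472324,
        0.05958384]), 'tau': array([-1.23867519e+00, -4.95009041e+01,  2.66342908e+01,  6.39798760e+00,
        3.60374361e-03, -1.04787476e-03]), 'tool_pos': array([0.57378443, 0.17015102, 0.15393782]), 'orientation': array([ 1.79935993e+02, -1.72743693e-02, -7.78835436e+01]), 'force': array([-0.14469699,  0.45259693,  0.02063085]), 'moment': array([ 0.12317837, -0.03440205,  0.00473177]), 'opening': 0.06013927236768663}
A [282.5 208.5]
B [334.  109.4]
C [388.9 209.4]
M [329.4 173.9]
```

View pics/w1.png

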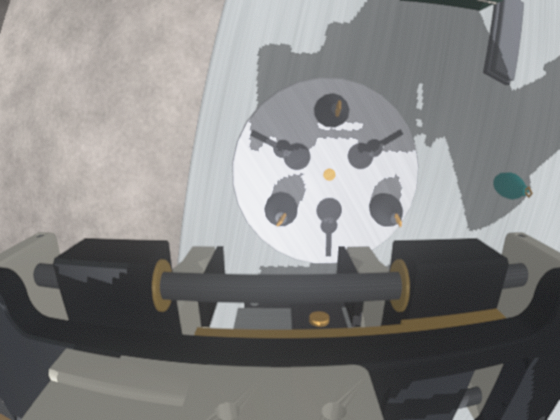

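Emit:
{"name": "step_arm", "arguments": {
  "plan": "6 0.1 0 3 0 0 0; 6 0.1 0 3 0 0 0; 6 0 0 3 0 0 0; 6 0 0 2.5 0 0 0; 6 0 0 1.3 0 0 0; 6 0 0 0 0 0 0; 2 0 0 0 0 0 0; 2 0 0 0 0 0 0; 2 0 0 0 0 0 0; 2 0 0 0 0 0 0; 2 0 0 0 0 0 0; 2 0 0 0 0 0 0"
}}

```text
clock: 2.87
tool_pos: [0.5744, 0.1693, 0.0274]
orientation: [-179.9, 0.0, -77.8]
force: [-1.4, 0.8, 4.2]
opening: 0.0277
```

Emit:
{"name": "step_arm", "arguments": {
  "plan": "2 0 0 -1 0 0 0; 2 0 0 -2 0 0 0; 2 0 0 -3 0 0 0; 2 0 0 -3.5 0 0 0; 2 0 0 -2.5 0 0 0; 2 0 0 0 0 0 0"
}}

```text
clock: 3.37
tool_pos: [0.5771, 0.1703, 0.1534]
orientation: [-179.5, 0.1, -77.7]
force: [0.6, -0.1, -1.9]
opening: 0.028
```

Run:
```python
from h import *
o=telemetry.get_obs();print(o["force"],o["opening"])
cv2.imwrite("pics/w2.png",snapshot("wrist"))
plan((.491,.383,.15),-78,7,2)
```

```text
[ 0.57192983 -0.0890449  -1.90197198] 0.02799061205319113
from [0.5757 0.1699 0.1504] -77.79 step 32.759305631690985 mm
2.00 -3.23 0.54 0.01 0 0 0.0; 2.00 -3.23 0.54 0.01 0 0 0.0; 2.00 -3.23 0.54 0.01 0 0 0.0; 2.00 -3.23 0.54 0.01 0 0 0.0; 2.00 -3.23 0.55 0.01 0 0 0.0; 2.00 -3.23 0.55 0.01 0 0 0.0; 2.00 -3.23 0.55 0.01 0 0 0.0
```

View pics/w2.png

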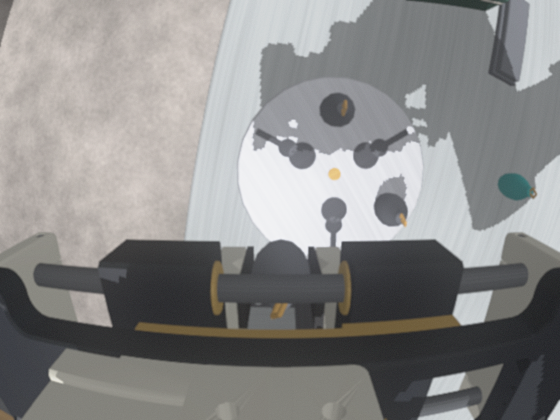

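Emit:
{"name": "step_arm", "arguments": {
  "plan": "2 -1.6 0.3 0 0 0 0; 2 -3.2 0.5 0 0 0 0; 2 -3.2 0.5 0 0 0 0; 2 -3.2 0.6 0 0 0 0; 2 -3.2 0.6 0 0 0 0; 2 -3.2 0.6 0 0 0 0; 2 -3.2 0.5 0 0 0 0; 2 -1.8 0.3 0 0 0 0; 2 0 0 0 0 0 0; 2 0 0 0 0 0 0"
}}

```text
clock: 4.25
tool_pos: [0.4871, 0.3821, 0.1452]
orientation: [179.9, -0.1, -77.7]
force: [-0.1, -0.1, -2.4]
opening: 0.0278
```

Run:
```python
from h import *
c=calibration("wrist");o=telemetry.get_obs();print(o["tool_pos"],o["force"],o["opening"])
cv2.imwrite("pics/w3.png",snapshot("wrist"))
a=np.radians(12);ex=np.array([np.cos(a),np.sin(a)]);ey=np.array([-ex[1],ex[0]])
for s in ((1,1),(1,-1),(-1,-1),(-1,1)):
    p=np.array([.4985,.349])+.0785*(s[0]*ex+s[1]*ey);print(s,proj("wrist",(*p,.085),c).round(0))
```

```text
[0.4870511  0.38209238 0.14524279] [-0.06487342 -0.078247   -2.3885376 ] 0.027843779590843713
(1, 1) [175. 280.]
(1, -1) [162.  70.]
(-1, -1) [389.  70.]
(-1, 1) [376. 281.]
```

View pics/w3.png

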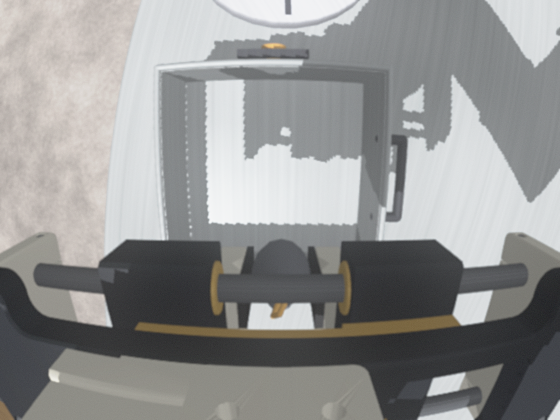

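Emit:
{"name": "step_arm", "arguments": {
  "plan": "2 0 0 2 0 0 0; 2 0 0 3 0 0 0; 2 0 0 2.5 0 0 0; 2 0 0 1.6 0 0 0; 2 0 0 1 0 0 0; 2 0 0 0.2 0 0 0; 2 0 0 0 0 0 0"
}}

```text
clock: 4.88
tool_pos: [0.4885, 0.3809, 0.0432]
orientation: [180.0, -0.1, -77.8]
force: [0.1, 0.1, -1.8]
opening: 0.0277
```

Emit:
{"name": "step_arm", "arguments": {
  "plan": "2 0 0 0.4 0 0 0; 2 0 0 0.3 0 0 0; 2 0 0 0 0 0 0; 3.5 0 0 0 0 0 0; 5 0 0 0 0 0 0; 5 0 0 0 0 0 0; 5 0 0 0 0 0 0; 5 0 0 -1 0 0 0; 5 0 0 -3 0 0 0; 5 0 0 -4 0 0 0; 5 0 0 -3.5 0 0 0; 5 0 0 0 0 0 0"
}}

```text
clock: 5.88
tool_pos: [0.4915, 0.3847, 0.1608]
orientation: [-179.4, 0.4, -77.7]
force: [1.0, 1.8, 0.4]
opening: 0.0499
```

Run:
```python
from h import *
o=telemetry.get_obs();print(o["tool_pos"],o["force"],o["opening"])
cv2.imwrite("pics/w4.png",snapshot("wrist"))
cv2.imwrite("pics/s4.png",snapshot("scene"))
plan((.551,.076,.152),-78,9,6)
```

```text
[0.49146407 0.3847394  0.16079303] [1.04506664 1.78910531 0.3819979 ] 0.04989891386959539
from [0.489  0.3827 0.1547] -77.79 step 34.77413285574344 mm
6.00 3.48 0.05 0.03 0 0 0.0; 6.00 3.48 0.05 0.03 0 0 0.0; 6.00 3.48 0.04 0.03 0 0 0.0; 6.00 3.48 0.04 0.03 0 0 0.0; 6.00 3.48 0.04 0.03 0 0 0.0; 6.00 3.48 0.04 0.03 0 0 0.0; 6.00 3.48 0.04 0.03 0 0 0.0; 6.00 3.48 0.04 0.03 0 0 0.0; 6.00 3.48 0.04 0.03 0 0 0.0
```

View pics/w4.png

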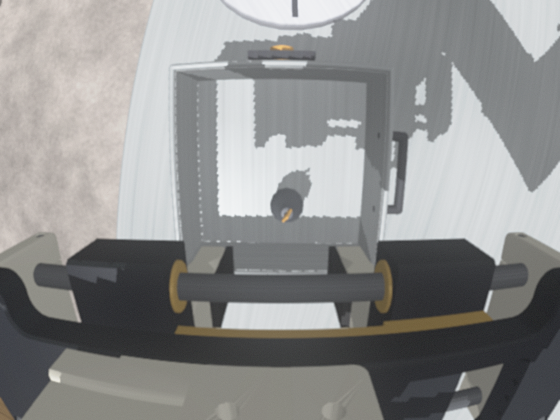

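View pics/s4.png

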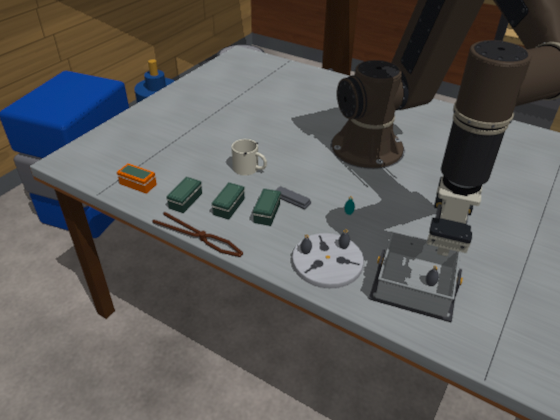

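Emit:
{"name": "step_arm", "arguments": {
  "plan": "6 1.7 0 0 0 0 0; 6 3.5 0 0 0 0 0; 6 3.5 0 0.1 0 0 0; 6 3.5 0.1 0 0 0 0; 6 3.5 0 0.1 0 0 0; 6 3.5 0.1 0 0 0 0; 6 3.5 0 0.1 0 0 0; 6 3.5 0.1 0 0 0 0; 6 3.5 0.1 0 0 0 0; 6 1.6 0 0 0 0 0; 6 0 0 0 0 0 0; 6 0 0 0 0 0 0"
}}

```text
clock: 6.98
tool_pos: [0.5499, 0.0733, 0.1477]
orientation: [179.9, -0.0, -77.9]
force: [0.1, 0.6, -0.7]
opening: 0.0599
```

Run:
```python
from h import *
c=calibration("wrist");cv2.imwrite("pics/w5.png",snapshot("wrist"))
o=telemetry.get_obs();print(o["tool_pos"],o["opening"])
for n,p in {"B":(.551,.0765,.043),"C":(.482,.149,.043),"M":(.536,.133,.018)}.items(): print(n,proj("wrist",p,c).round(1))
plan((.551,.076,.025),-78,5,6)
```

```text
[0.54994501 0.0742824  0.14784686] 0.05988087906608012
B [278.6 214.4]
C [334.3 301.5]
M [281.7 265.5]
from [0.5499 0.0743 0.1478] -77.87 step 24.572679810028525 mm
6.00 -0.03 -0.03 2.46 0 0 0.0; 6.00 -0.03 -0.03 2.46 0 0 0.0; 6.00 -0.03 -0.03 2.46 0 0 0.0; 6.00 -0.03 -0.03 2.46 0 0 0.0; 6.00 -0.03 -0.03 2.46 0 0 0.0
```

View pics/w5.png

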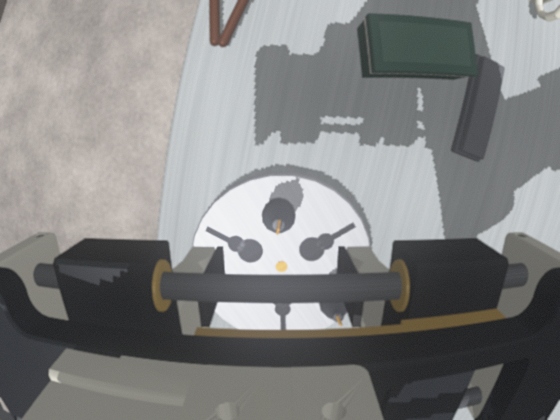

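Emit:
{"name": "step_arm", "arguments": {
  "plan": "6 -0.1 -0.1 3 0 0 0; 6 -0.1 0 3 0 0 0; 6 0 0 3 0 0 0; 6 0 0 2.2 0 0 0; 6 0 0 1.2 0 0 0; 6 0 0 0 0 0 0; 2 0 0 0 0 0 0; 2 0 0 0 0 0 0; 2 0 0 0 0 0 0; 2 0 0 0 0 0 0; 2 0 0 0 0 0 0; 2 0 0 0 0 0 0"
}}

```text
clock: 8.03
tool_pos: [0.5513, 0.0772, 0.0253]
orientation: [-179.9, 0.0, -77.8]
force: [-0.5, 0.1, 4.1]
opening: 0.0277
```

Emit:
{"name": "step_arm", "arguments": {
  "plan": "2 0 0 -1 0 0 0; 2 0 0 -2 0 0 0; 2 0 0 -3 0 0 0; 2 0 0 -3.5 0 0 0; 2 0 0 -2.5 0 0 0; 2 0 0 0 0 0 0"
}}

```text
clock: 8.53
tool_pos: [0.5541, 0.078, 0.1511]
orientation: [-179.5, 0.1, -77.7]
force: [0.7, -0.3, -1.2]
opening: 0.028
```

Run:
```python
from h import *
cv2.imwrite("pics/w6.png",snapshot("wrist"))
o=telemetry.get_obs();print(o["tool_pos"],o["opening"],o["force"])
plan((.506,.315,.145),-78,7,2)
```

```text
[0.55274062 0.07777133 0.1482906 ] 0.02769756080533981 [ 0.24766442  0.06800254 -1.88582665]
from [0.5527 0.0778 0.1483] -77.79 step 34.54454493989727 mm
2.00 -3.45 -0.06 0.05 0 0 0.0; 2.00 -3.45 -0.06 0.05 0 0 0.0; 2.00 -3.45 -0.06 0.05 0 0 0.0; 2.00 -3.45 -0.06 0.05 0 0 0.0; 2.00 -3.45 -0.06 0.05 0 0 0.0; 2.00 -3.45 -0.06 0.05 0 0 0.0; 2.00 -3.45 -0.05 0.05 0 0 0.0
```

View pics/w6.png

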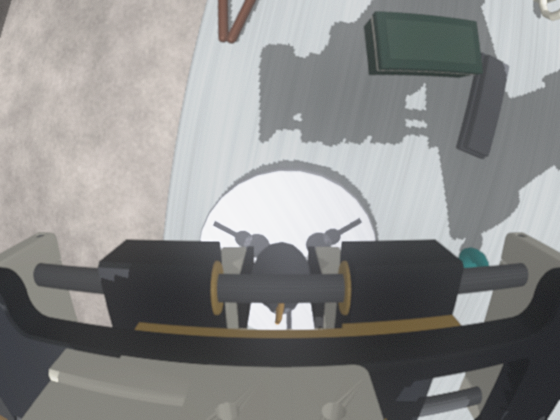

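Emit:
{"name": "step_arm", "arguments": {
  "plan": "2 -1.7 0 0 0 0 0; 2 -3.4 -0.1 0 0 0 0; 2 -3.4 -0.1 0 0 0 0; 2 -3.5 0 0.1 0 0 0; 2 -3.5 -0.1 0 0 0 0; 2 -3.5 0 0.1 0 0 0; 2 -3.4 -0.1 0 0 0 0; 2 -1.8 0 0.1 0 0 0; 2 0 0 0 0 0 0; 2 0 0 0 0 0 0"
}}

```text
clock: 9.42
tool_pos: [0.5027, 0.3149, 0.1402]
orientation: [179.9, -0.1, -77.7]
force: [0.0, -1.0, -2.8]
opening: 0.0278
```

Emit:
{"name": "step_arm", "arguments": {
  "plan": "2 0 0 2 0 0 0; 2 0 0 3 0 0 0; 2 0 0 2.5 0 0 0; 2 0 0 1.6 0 0 0; 2 0 0 1 0 0 0; 2 0 0 0.4 0 0 0; 2 0 0 0 0 0 0"
}}

```text
clock: 10.0
tool_pos: [0.5037, 0.3135, 0.0358]
orientation: [179.9, -0.1, -77.8]
force: [-0.1, -1.1, -2.5]
opening: 0.0278
```

Emit:
{"name": "step_arm", "arguments": {
  "plan": "2 0 0 0.2 0 0 0; 2 0 0 0 0 0 0; 3.5 0 0 0 0 0 0; 5 0 0 0 0 0 0; 5 0 0 0 0 0 0; 5 0 0 0 0 0 0; 5 0 0 -1 0 0 0; 5 0 0 -3 0 0 0; 5 0 0 -4 0 0 0; 5 0 0 -3.5 0 0 0; 5 0 0 -2 0 0 0; 5 0 0 0 0 0 0"
}}

```text
clock: 11.0
tool_pos: [0.5061, 0.3165, 0.1765]
orientation: [-179.5, 0.3, -77.7]
force: [0.4, 0.9, 0.7]
opening: 0.0501
```

Run:
```python
from h import *
o=telemetry.get_obs();print(o["tool_pos"],o["force"],o["opening"])
cv2.imwrite("pics/w7.png",snapshot("wrist"))
cv2.imwrite("pics/s7.png",snapshot("scene"))
plan((.4605,-.0985,.12),17,16,8.7)
```

```text
[0.50613775 0.31646964 0.1764649 ] [0.41310505 0.91872172 0.71655903] 0.05010235838571558
from [0.5041 0.315  0.1715] -77.8 step 26.183448495363397 mm
8.70 2.47 0.81 0.32 0 0 -5.9; 8.70 2.37 1.06 0.32 0 0 -5.9; 8.70 2.25 1.30 0.32 0 0 -5.9; 8.70 2.10 1.53 0.32 0 0 -5.9; 8.70 1.93 1.74 0.32 0 0 -5.9; 8.70 1.74 1.93 0.32 0 0 -5.9; 8.70 1.54 2.10 0.32 0 0 -5.9; 8.70 1.31 2.24 0.32 0 0 -5.9; 8.70 1.07 2.37 0.32 0 0 -5.9; 8.70 0.82 2.46 0.32 0 0 -5.9; 8.70 0.56 2.54 0.32 0 0 -5.9; 8.70 0.30 2.58 0.32 0 0 -5.9; 8.70 0.03 2.60 0.32 0 0 -5.9; 8.70 -0.24 2.59 0.32 0 0 -5.9; 8.70 -0.50 2.55 0.32 0 0 -5.9; 8.70 -0.76 2.48 0.32 0 0 -5.9
```

View pics/w7.png

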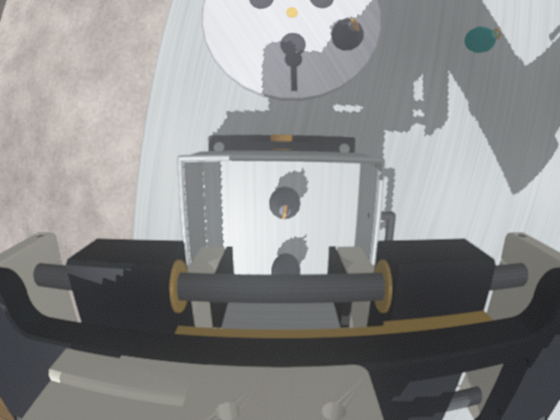

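View pics/s7.png

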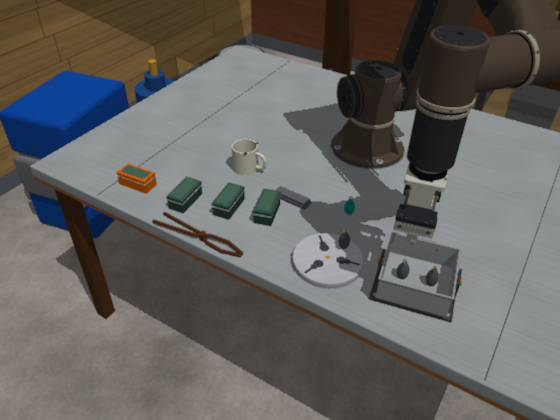

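Emit:
{"name": "step_arm", "arguments": {
  "plan": "8 2.5 0.8 0.3 0 0 -5.9; 8 2.4 1.1 0.3 0 0 -5.9; 8 2.2 1.3 0.3 0 0 -5.9; 8 2.1 1.5 0.3 0 0 -5.9; 8 1.9 1.7 0.3 0 0 -5.9; 8 1.7 1.9 0.3 0 0 -5.9; 8 1.5 2.1 0.3 0 0 -5.9; 8 1.3 2.2 0.3 0 0 -5.9; 8 1.1 2.4 0.3 0 0 -5.9; 8 0.8 2.5 0.3 0 0 -5.9; 8 0.6 2.5 0.3 0 0 -5.9; 8 0.3 2.6 0.3 0 0 -5.9"
}}

```text
clock: 12.1
tool_pos: [0.4693, 0.004, 0.1327]
orientation: [180.0, 0.1, -6.7]
force: [-0.1, -0.3, 0.1]
opening: 0.08
```

Emit:
{"name": "step_arm", "arguments": {
  "plan": "8 0 2.6 0.3 0 0 -5.9; 8 -0.2 2.6 0.3 0 0 -5.9; 8 -0.5 2.6 0.3 0 0 -5.9; 8 -0.8 2.5 0.3 0 0 -5.9; 8 0 0 0 0 0 0; 8 0 0 0 0 0 0"
}}

```text
clock: 12.6
tool_pos: [0.4575, -0.0999, 0.1206]
orientation: [-180.0, 0.1, 16.4]
force: [0.1, -0.3, 0.7]
opening: 0.0801
```

Run:
```python
from h import *
c=calibration("wrist");im=snapshot("wrist");cv2.imwrite("pics/w8.png",im)
o=telemetry.get_obs();print(o["tool_pos"],o["orientation"],o["force"],o["moment"],o["opening"])
a=np.radians(17);ex=np.array([np.cos(a),np.sin(a)]);ey=np.array([-ex[1],ex[0]])
for s in ((1,1),(1,-1),(-1,-1),(-1,1)):
    p=np.array([.4605,-.0985])+.05*s[0]*ex+.025*s[1]*ey;print(s,proj("wrist",(*p,.046),c).round(0))
plan((.4605,-.0985,.008),17,5,8)
```

```text
[ 0.45803719 -0.09916291  0.12091845] [-1.79986728e+02  9.26670651e-02  1.64246854e+01] [-0.08897422 -0.17909741 -0.10280856] [-0.03634965 -0.01788285 -0.00844317] 0.07985046980593005
(1, 1) [245. 152.]
(1, -1) [314. 151.]
(-1, -1) [312. 277.]
(-1, 1) [250. 278.]
from [ 0.458  -0.0992  0.1209] 16.42 step 22.58945064834751 mm
8.00 0.05 0.00 2.26 0 0 -0.1; 8.00 0.05 0.00 2.26 0 0 -0.1; 8.00 0.05 0.00 2.26 0 0 -0.1; 8.00 0.05 0.00 2.26 0 0 -0.1; 8.00 0.05 0.00 2.26 0 0 -0.1
```

View pics/w8.png

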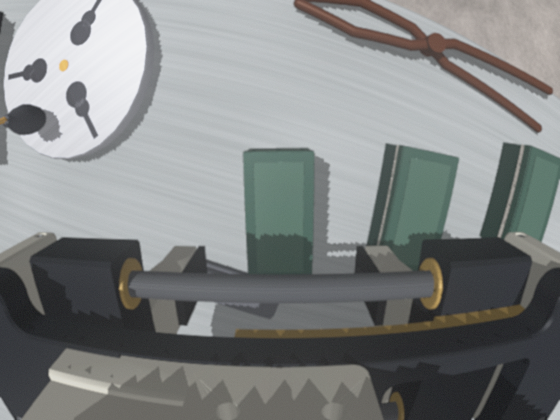

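Emit:
{"name": "step_arm", "arguments": {
  "plan": "8 0.1 0 2.5 0 0 -0.5; 8 0.1 0 3 0 0 0; 8 0 0 3 0 0 0; 8 0 0 1.8 0 0 0; 8 0 0 0.9 0 0 0; 8 0 0 0 0 0 0; 4 0 0 0 0 0 0; 4 0 0 0 0 0 0; 4 0 0 0 0 0 0; 4 0 0 0 0 0 0; 4 0 0 0 0 0 0; 4 0 0 0 0 0 0"
}}

```text
clock: 13.65
tool_pos: [0.4611, -0.098, 0.0103]
orientation: [180.0, -0.1, 17.1]
force: [-1.1, 1.5, 6.0]
opening: 0.0496
```

Emit:
{"name": "step_arm", "arguments": {
  "plan": "4 0 0 -1 0 0 0; 4 0 0 -2 0 0 0; 4 0 0 -3 0 0 0; 4 0 0 -3 0 0 0; 4 0 0 -2 0 0 0; 4 0 0 0 0 0 0; 4 0 0 0 0 0 0; 4 0 0 0 0 0 0"
}}

```text
clock: 14.32
tool_pos: [0.4592, -0.0982, 0.1182]
orientation: [-179.9, 0.1, 17.1]
force: [-1.3, 0.2, -6.2]
opening: 0.0497
```

```bash
cat >> h.py <<'E'
def st():
    o=telemetry.get_obs();a=np.radians(17)
    R=Rot.from_euler("xyz",o["orientation"],degrees=True).as_matrix()
    print(round(o["clock"],2),o["tool_pos"].round(4),o["orientation"].round(2),"F_tool",(R.T@o["force"]).round(2),"M_tool",(R.T@o["moment"]).round(3),"tau",o["tau"].round(2),round(o["opening"],4))
E
python3 -c "
from h import *
st()"
```

```text
14.32 [ 0.4592 -0.0982  0.1182] [-1.7994e+02  1.1000e-01  1.7060e+01] F_tool [-1.2  -0.58  6.19] M_tool [-0.005 -0.098  0.049] tau [  0.06 -38.02  26.73   6.59   0.12  -0.  ] 0.0497
```

Emit:
{"name": "step_arm", "arguments": {
  "plan": "4 4 0 0 0 0 0; 4 4 0 0 0 0 0; 4 -4 0 0 0 0 0; 4 -4 0 0 0 0 0; 4 4 0 0 0 0 0; 4 4 0 0 0 0 0; 4 -4 0 0 0 0 0; 4 -4 0 0 0 0 0; 4 4 0 0 0 0 0; 4 4 0 0 0 0 0; 4 -4 0 0 0 0 0"
}}

```text
clock: 15.23
tool_pos: [0.5149, -0.0832, 0.1141]
orientation: [179.8, -0.0, 17.4]
force: [9.0, -1.1, -1.6]
opening: 0.0501
```

```bash
python3 -c "
from h import *
st()"
```

```text
15.23 [ 0.5149 -0.0832  0.1141] [179.77  -0.    17.39] F_tool [8.31 3.72 1.59] M_tool [-0.812  1.992  0.01 ] tau [ -0.15 -44.82  20.6    3.28  -4.33  -0.33] 0.0501
```

Emit:
{"name": "step_arm", "arguments": {
  "plan": "4 -4 0 0 0 0 0"
}}

```text
clock: 15.32
tool_pos: [0.4626, -0.0974, 0.1143]
orientation: [-180.0, 0.5, 17.2]
force: [-4.0, -0.8, -4.9]
opening: 0.05
```

```bash
python3 -c "
from h import *
st()"
```

```text
15.32 [ 0.4626 -0.0974  0.1143] [-179.96    0.52   17.17] F_tool [-4.03 -0.42  4.96] M_tool [ 0.023 -0.76  -0.059] tau [  2.52 -25.15  33.61   7.49   1.2   -0.23] 0.05
```

Emit:
{"name": "step_arm", "arguments": {
  "plan": "4 4 0 0 0 0 0"
}}

```text
clock: 15.4
tool_pos: [0.4656, -0.0927, 0.1078]
orientation: [-179.5, 2.3, 16.7]
force: [-16.7, -3.1, -15.2]
opening: 0.0497
```

```bash
python3 -c "
from h import *
st()"
```

```text
15.4 [ 0.4656 -0.0927  0.1078] [-179.5     2.3    16.75] F_tool [-16.22  -1.67  15.87] M_tool [ 0.465 -3.592 -0.006] tau [  5.48 -51.38  55.64  15.42   7.8    0.36] 0.0497
```

Emit:
{"name": "step_arm", "arguments": {
  "plan": "4 4 0 0 0 0 0"
}}

```text
clock: 15.48
tool_pos: [0.5261, -0.077, 0.1147]
orientation: [-179.8, 0.8, 16.9]
force: [5.2, 1.5, -2.5]
opening: 0.0497
```

```bash
python3 -c "
from h import *
st()"
```

```text
15.48 [ 0.5261 -0.077   0.1147] [-179.84    0.82   16.95] F_tool [5.43 0.08 2.38] M_tool [-0.31   1.402  0.002] tau [ -1.94 -52.24  11.16   3.9   -1.5    0.18] 0.0497
```

Emit:
{"name": "step_arm", "arguments": {
  "plan": "4 0 0 0 0 0 0; 4 0 0 0 0 0 0; 4 0 0 0 0 0 0; 4 0 0 0 0 0 0"
}}

```text
clock: 15.82
tool_pos: [0.5357, -0.0748, 0.1179]
orientation: [-180.0, 0.2, 17.1]
force: [1.1, -0.5, -5.2]
opening: 0.0502
```

```bash
python3 -c "
from h import *
st()"
```

```text
15.82 [ 0.5357 -0.0748  0.1179] [-179.96    0.19   17.08] F_tool [0.91 0.84 5.15] M_tool [-0.082 -0.004  0.015] tau [  0.13 -46.31  26.71   6.57   0.09  -0.  ] 0.0502
```

Emit:
{"name": "step_arm", "arguments": {
  "plan": "4 0 0 0 0 7 0; 4 0 0 0 0 7 0; 4 0 0 0 0 0 0; 4 0 0 0 0 0 0; 4 0 0 0 0 0 0; 4 0 0 0 0 -7 0; 4 0 0 0 0 -7 0; 4 0 0 0 0 0 0; 4 0 0 0 0 0 0; 4 0 0 0 0 0 0; 4 0 0 0 0 0 0"
}}

```text
clock: 16.73
tool_pos: [0.5368, -0.0746, 0.1192]
orientation: [-180.0, 0.0, 17.1]
force: [-0.2, -0.1, -5.0]
opening: 0.0498
```

```bash
python3 -c "
from h import *
st()"
```

```text
16.73 [ 0.5368 -0.0746  0.1192] [-179.99    0.     17.1 ] F_tool [-0.25  0.01  5.03] M_tool [-0.014 -0.024  0.007] tau [  0.18 -45.87  26.95   6.61   0.11  -0.  ] 0.0498
```

Emit:
{"name": "step_arm", "arguments": {
  "plan": "4 0 0 0 0 -7 0; 4 0 0 0 0 -7 0; 4 0 0 0 0 0 0; 4 0 0 0 0 0 0; 4 0 0 0 0 0 0; 4 0 0 0 0 7 0; 4 0 0 0 0 7 0; 4 0 0 0 0 0 0; 4 0 0 0 0 0 0; 4 0 0 0 0 0 0; 4 0 0 0 0 0 0"
}}

```text
clock: 17.65
tool_pos: [0.5376, -0.0746, 0.1207]
orientation: [180.0, -0.1, 17.1]
force: [0.5, 0.2, -5.9]
opening: 0.05
```

```bash
python3 -c "
from h import *
st()
c=calibration('wrist');cv2.imwrite('pics/w9.png',snapshot('wrist'));st()"
```

```text
17.65 [ 0.5376 -0.0746  0.1207] [ 1.7998e+02 -1.0000e-01  1.7110e+01] F_tool [ 0.53 -0.08  5.86] M_tool [-0.019  0.068 -0.005] tau [-1.900e-01 -4.763e+01  2.612e+01  6.520e+00  3.000e-02  0.000e+00] 0.05
17.7 [ 0.5377 -0.0745  0.1202] [ 1.7999e+02 -6.0000e-02  1.7110e+01] F_tool [-0.32  0.02  4.86] M_tool [-0.091  0.066  0.036] tau [-1.400e-01 -4.765e+01  2.636e+01  6.570e+00  4.000e-02 -0.000e+00] 0.0497
```

View pics/w9.png

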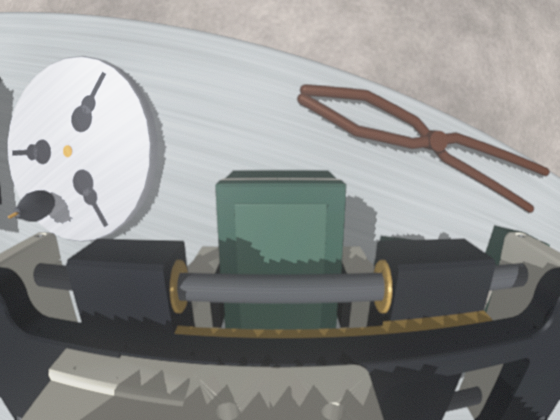

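```bash
cat >> h.py <<'E'
def avg(n=5):
    M=[];F=[];T=[]
    for i in range(n):
        o=telemetry.get_obs();R=Rot.from_euler("xyz",o["orientation"],degrees=True).as_matrix()
        M.append(R.T@o["moment"]);F.append(R.T@o["force"]);T.append(o["tau"])
        if i<n-1: snapshot("wrist")
    print(round(o["clock"],2),"F",np.mean(F,0).round(2),np.std(F,0).round(2),"M",np.mean(M,0).round(3),np.std(M,0).round(3),"tau",np.mean(T,0).round(3),np.std(T,0).round(3))
E
python3 -c "
from h import *
avg()"
```

```text
17.9 F [0.11 0.01 5.06] [0.33 0.42 0.39] M [-0.084  0.022  0.004] [0.014 0.024 0.033] tau [ -0.073 -47.444  26.529   6.581   0.052  -0.   ] [0.04  0.163 0.092 0.008 0.007 0.   ]
```

Emit:
{"name": "step_arm", "arguments": {
  "plan": "4 0 0 0 0 7 0; 4 0 0 0 0 7 0; 4 0 0 0 0 7 0; 4 0 0 0 0 0 0; 4 0 0 0 0 0 0; 4 0 0 0 0 0 0; 4 0 0 0 0 -7 0; 4 0 0 0 0 -7 0; 4 0 0 0 0 -7 0; 4 0 0 0 0 0 0; 4 0 0 0 0 0 0; 4 0 0 0 0 0 0"
}}

```text
clock: 18.9
tool_pos: [0.5377, -0.0742, 0.1186]
orientation: [-180.0, 0.0, 17.1]
force: [-0.8, -0.1, -5.2]
opening: 0.0498
```

```bash
python3 -c "
from h import *
avg()"
```

```text
19.1 F [-0.48 -0.2   5.18] [0.27 0.41 0.38] M [-0.05  -0.081  0.019] [0.025 0.051 0.033] tau [ 2.0700e-01 -4.5781e+01  2.7020e+01  6.6270e+00  9.6000e-02 -5.0000e-03] [0.079 0.121 0.378 0.084 0.02  0.006]
```

Emit:
{"name": "step_arm", "arguments": {
  "plan": "4 0 0 0 0 -7 0; 4 0 0 0 0 -7 0; 4 0 0 0 0 -7 0; 4 0 0 0 0 0 0; 4 0 0 0 0 0 0; 4 0 0 0 0 0 0; 4 0 0 0 0 7 0; 4 0 0 0 0 7 0; 4 0 0 0 0 7 0; 4 0 0 0 0 0 0; 4 0 0 0 0 0 0; 4 0 0 0 0 0 0"
}}

```text
clock: 20.1
tool_pos: [0.5368, -0.075, 0.1218]
orientation: [180.0, -0.2, 17.1]
force: [0.1, -0.3, -5.7]
opening: 0.0499
```

```bash
python3 -c "
from h import *
avg()"
```

```text
20.3 F [ 0.03 -0.1   5.58] [0.28 0.32 0.13] M [-0.067  0.062 -0.001] [0.028 0.045 0.024] tau [-1.9200e-01 -4.7809e+01  2.6117e+01  6.5160e+00  4.0000e-02  2.0000e-03] [0.071 0.105 0.402 0.085 0.013 0.003]
```

```bash
cat >> h.py <<'E'
def rec(n=6,tag=""):
    D=[]
    for i in range(n):
        if i: snapshot("wrist")
        o=telemetry.get_obs();R=Rot.from_euler("xyz",o["orientation"],degrees=True).as_matrix()
        D.append(np.r_[R.T@o["force"],R.T@o["moment"],o["tau"][[1,4]]])
    D=np.array(D);print(tag,round(o["clock"],2),D[:,[0,4,7]].round(3).tolist(),"mean",D.mean(0).round(3),"my-.22fx",(D[:,4]-.22*D[:,0]).mean().round(3),"corr",np.corrcoef(D[:,0],D[:,4])[0,1].round(2))
E
python3 -c "
from h import *
rec(8)"
```

```text
20.65 [[0.582, 0.032, 0.049], [-0.511, 0.04, 0.053], [-1.408, -0.007, 0.056], [0.594, 0.0, 0.057], [-0.07, 0.035, 0.058], [-0.608, 0.031, 0.059], [-0.246, 0.027, 0.06], [-0.409, 0.008, 0.061]] mean [-2.6000e-01 -1.3200e-01  5.3520e+00 -5.6000e-02  2.1000e-02  7.0000e-03
 -4.7208e+01  5.7000e-02] my-.22fx 0.078 corr 0.25
```

Emit:
{"name": "step_arm", "arguments": {
  "plan": "4 0 0 0 0 7 0; 4 0 0 0 0 7 0; 4 0 0 0 0 0 0; 4 0 0 0 0 0 0; 4 0 0 0 0 0 0; 4 0 0 0 0 -7 0; 4 0 0 0 0 -7 0; 4 0 0 0 0 0 0; 4 0 0 0 0 0 0; 4 0 0 0 0 0 0; 4 0 0 0 0 0 0; 4 0 0 0 0 0 0"
}}

```text
clock: 21.65
tool_pos: [0.5368, -0.0747, 0.1197]
orientation: [-180.0, -0.0, 17.1]
force: [0.0, 0.1, -4.3]
opening: 0.05
```

```bash
python3 -c "
from h import *
rec(8)"
```

```text
22.0 [[0.043, 0.008, 0.095], [-0.121, -0.014, 0.086], [-0.468, 0.003, 0.08], [-0.227, 0.035, 0.077], [-0.835, -0.007, 0.074], [0.482, 0.029, 0.072], [0.151, 0.051, 0.071], [0.213, -0.014, 0.069]] mean [-9.5000e-02 -4.7000e-02  5.1950e+00 -4.0000e-02  1.1000e-02  1.4000e-02
 -4.6453e+01  7.8000e-02] my-.22fx 0.032 corr 0.37
```

Emit:
{"name": "step_arm", "arguments": {
  "plan": "4 -2 0 0 0 0 0; 4 -3.9 0 1 0 0 0; 4 -2 0 2.5 0 0 0; 4 0 0 3 0 0 0; 4 0 0 2.5 0 0 0; 4 0 0 1.2 0 0 0; 4 0 0 0.4 0 0 0; 4 0 0 0 0 0 0; 4 0 0 0 0 0 0; 4 0 0 0 0 0 0"
}}

```text
clock: 22.83
tool_pos: [0.4627, -0.0976, 0.0146]
orientation: [180.0, -0.1, 17.1]
force: [-0.2, -0.2, -5.0]
opening: 0.0497
```

Emit:
{"name": "step_arm", "arguments": {
  "plan": "4 0 0 0.3 0 0 0; 4 0 0 0 0 0 0; 4 0 0 0 0 0 0"
}}

```text
clock: 23.08
tool_pos: [0.4618, -0.0978, 0.0109]
orientation: [180.0, -0.0, 17.1]
force: [-0.1, 0.6, -5.3]
opening: 0.0502
```

Half a millimetre above the table; ease down a little, release, rise.

Emit:
{"name": "step_arm", "arguments": {
  "plan": "4 0 0 0.1 0 0 0; 4 0 0 0 0 0 0; 8 0 0 0 0 0 0; 8 0 0 0 0 0 0; 8 0 0 0 0 0 0; 8 0 0 -1.5 0 0 0; 8 0 0 -3 0 0 0; 8 0 0 -3.5 0 0 0; 8 0 0 -2.5 0 0 0; 8 0 0 0 0 0 0"
}}

```text
clock: 23.92
tool_pos: [0.4651, -0.0976, 0.1199]
orientation: [179.9, -0.5, 17.2]
force: [0.7, 0.5, -0.2]
opening: 0.08
```

Run:
```python
from h import *
st()
plan((.496,-.205,.115),9.7,4,8)
```

```text
23.92 [ 0.4651 -0.0976  0.1199] [179.87  -0.5   17.18] F_tool [ 0.81 -0.25  0.2 ] M_tool [-0.11   0.166 -0.003] tau [ -0.28 -35.75  23.69   5.32  -1.32   0.  ] 0.08
from [ 0.4651 -0.0976  0.1199] 17.18 step 27.952910971561163 mm
8.00 -0.05 2.79 0.12 0 0 1.9; 8.00 0.04 2.79 0.12 0 0 1.9; 8.00 0.13 2.79 0.12 0 0 1.9; 8.00 0.22 2.78 0.12 0 0 1.9
```

Emit:
{"name": "step_arm", "arguments": {
  "plan": "8 0 2.8 0 0 0 1.9; 8 0.1 2.8 0 0 0 1.9; 8 0.2 2.8 0 0 0 1.9; 8 0.3 2.8 0 0 0 1.9; 8 0 0 0 0 0 0; 8 0 0 0 0 0 0"
}}

```text
clock: 24.42
tool_pos: [0.495, -0.2062, 0.1141]
orientation: [-180.0, 0.0, 9.4]
force: [-0.9, -0.3, -0.2]
opening: 0.0801
```

Run:
```python
from h import *
c=calibration("wrist");im=snapshot("wrist");cv2.imwrite("pics/w10.png",im)
st()
a=np.radians(9.7);ex=np.array([np.cos(a),np.sin(a)]);ey=np.array([-ex[1],ex[0]])
for s in ((1,1),(1,-1),(-1,-1),(-1,1)):
    p=np.array([.496,-.205])+.05*s[0]*ex+.025*s[1]*ey;print(s,proj("wrist",(*p,.046),c).round(0))
plan((.496,-.205,.009),9.7,5,8)
```

```text
24.47 [ 0.4947 -0.2054  0.1142] [-1.7999e+02  4.0000e-02  9.4300e+00] F_tool [ 0.22 -0.79 -0.15] M_tool [-0.028 -0.053 -0.016] tau [-7.700e-01 -4.292e+01  2.485e+01  5.820e+00  1.100e-01  3.000e-02] 0.0797
(1, 1) [243. 155.]
(1, -1) [315. 155.]
(-1, -1) [312. 284.]
(-1, 1) [248. 284.]
from [ 0.4947 -0.2054  0.1142] 9.43 step 21.033381923732623 mm
8.00 0.03 -0.00 2.10 0 0 -0.1; 8.00 0.03 -0.00 2.10 0 0 -0.1; 8.00 0.03 -0.00 2.10 0 0 -0.1; 8.00 0.03 -0.00 2.10 0 0 -0.1; 8.00 0.03 -0.00 2.10 0 0 -0.1
```

View pics/w10.png

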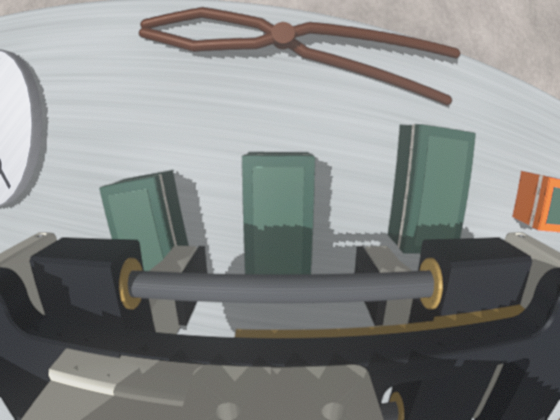

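Emit:
{"name": "step_arm", "arguments": {
  "plan": "8 0.1 0 2.5 0 0 0; 8 0 0 3 0 0 0; 8 0 0 2.7 0 0 0; 8 0 0 1.4 0 0 0; 8 0 0 0.7 0 0 0; 8 0 0 0 0 0 0; 4 0 0 0 0 0 0; 4 0 0 0 0 0 0; 4 0 0 0 0 0 0; 4 0 0 0 0 0 0; 4 0 0 0 0 0 0; 4 0 0 0 0 0 0"
}}

```text
clock: 25.47
tool_pos: [0.4964, -0.2048, 0.0123]
orientation: [180.0, -0.1, 9.5]
force: [-1.4, 2.5, 6.0]
opening: 0.0499
```

Emit:
{"name": "step_arm", "arguments": {
  "plan": "4 0 0 -1 0 0 0; 4 0 0 -2 0 0 0; 4 0 0 -3 0 0 0; 4 0 0 -3 0 0 0; 4 0 0 -2 0 0 0; 4 0 0 0 0 0 0"
}}

```text
clock: 25.97
tool_pos: [0.4983, -0.2053, 0.1266]
orientation: [179.9, -0.4, 9.5]
force: [0.6, 0.2, -3.2]
opening: 0.0499
```

Emit:
{"name": "step_arm", "arguments": {
  "plan": "4 4 0 0 0 0 0; 4 4 0 0 0 0 0; 4 -4 0 0 0 0 0; 4 -4 0 0 0 0 0; 4 4 0 0 0 0 0; 4 4 0 0 0 0 0; 4 -4 0 0 0 0 0; 4 -4 0 0 0 0 0; 4 4 0 0 0 0 0; 4 4 0 0 0 0 0; 4 -4 0 0 0 0 0; 4 -4 0 0 0 0 0"
}}

```text
clock: 26.97
tool_pos: [0.4982, -0.2043, 0.117]
orientation: [-179.9, 0.4, 9.6]
force: [-2.4, -0.3, -3.4]
opening: 0.0499
```

Emit:
{"name": "step_arm", "arguments": {
  "plan": "4 4 0 0 0 0 0; 4 4 0 0 0 0 0; 4 -4 0 0 0 0 0; 4 -4 0 0 0 0 0; 4 0 0 0 0 0 0; 4 0 0 0 0 0 0; 4 0 0 0 0 0 0; 4 0 0 0 0 0 0"
}}

```text
clock: 27.63
tool_pos: [0.4964, -0.2048, 0.1216]
orientation: [180.0, -0.0, 9.5]
force: [0.3, 0.3, -3.4]
opening: 0.0498
```

```bash
python3 -c "
from h import *
st();rec(4)"
```

```text
27.63 [ 0.4964 -0.2048  0.1216] [ 1.8e+02 -2.0e-02  9.5e+00] F_tool [ 0.33 -0.23  3.36] M_tool [0.005 0.049 0.039] tau [-1.700e-01 -4.508e+01  2.550e+01  6.240e+00  2.000e-02  0.000e+00] 0.0498
 27.78 [[0.33, 0.049, 0.023], [-0.657, 0.055, 0.049], [-0.116, 0.017, 0.06], [0.041, 0.046, 0.065]] mean [-1.0000e-01  9.1000e-02  3.6290e+00 -2.1000e-02  4.2000e-02  2.8000e-02
 -4.5112e+01  4.9000e-02] my-.22fx 0.064 corr -0.16
```

Emit:
{"name": "step_arm", "arguments": {
  "plan": "4 0 0 0 0 7 0; 4 0 0 0 0 7 0; 4 0 0 0 0 0 0; 4 0 0 0 0 0 0; 4 0 0 0 0 0 0; 4 0 0 0 0 -7 0; 4 0 0 0 0 -7 0; 4 0 0 0 0 0 0; 4 0 0 0 0 0 0; 4 0 0 0 0 0 0; 4 0 0 0 0 0 0; 4 0 0 0 0 0 0"
}}

```text
clock: 28.78
tool_pos: [0.4957, -0.2049, 0.1216]
orientation: [-180.0, -0.0, 9.5]
force: [0.1, 0.6, -3.9]
opening: 0.0497
```

```bash
python3 -c "
from h import *
rec(7)"
```

```text
29.08 [[0.157, -0.078, 0.085], [0.412, -0.002, 0.08], [0.151, -0.003, 0.076], [0.134, -0.053, 0.073], [-0.114, -0.025, 0.071], [-0.318, 0.019, 0.069], [-0.146, 0.027, 0.067]] mean [ 3.9000e-02 -4.2000e-02  3.2600e+00 -4.1000e-02 -1.6000e-02  3.0000e-03
 -4.4709e+01  7.4000e-02] my-.22fx -0.025 corr -0.41
```

Emit:
{"name": "step_arm", "arguments": {
  "plan": "4 0 0 0 0 -7 0; 4 0 0 0 0 -7 0; 4 0 0 0 0 0 0; 4 0 0 0 0 0 0; 4 0 0 0 0 0 0; 4 0 0 0 0 7 0; 4 0 0 0 0 7 0; 4 0 0 0 0 0 0; 4 0 0 0 0 0 0; 4 0 0 0 0 0 0; 4 0 0 0 0 0 0; 4 0 0 0 0 0 0"
}}

```text
clock: 30.08
tool_pos: [0.4964, -0.2048, 0.1218]
orientation: [180.0, -0.0, 9.5]
force: [-0.0, -0.1, -4.1]
opening: 0.0501
```

```bash
python3 -c "
from h import *
rec(7);st()"
```

```text
30.38 [[-0.051, 0.09, 0.046], [0.263, 0.012, 0.05], [0.488, -0.016, 0.053], [0.618, -0.014, 0.055], [-0.458, 0.037, 0.056], [-0.194, 0.015, 0.058], [0.044, 0.001, 0.059]] mean [ 1.0100e-01 -1.5500e-01  3.9830e+00 -2.7000e-02  1.8000e-02 -1.6000e-02
 -4.5465e+01  5.4000e-02] my-.22fx -0.004 corr -0.6
30.38 [ 0.4961 -0.2048  0.1213] [-1.80e+02  4.00e-02  9.52e+00] F_tool [ 0.04 -0.28  3.9 ] M_tool [-0.065  0.001  0.001] tau [  0.   -45.15  25.98   6.31   0.06  -0.  ] 0.0499
```

Emit:
{"name": "step_arm", "arguments": {
  "plan": "4 0 0 1 0 0 0; 4 0 0 2.5 0 0 0; 4 0 0 3 0 0 0; 4 0 0 2.5 0 0 0; 4 0 0 1.2 0 0 0; 4 0 0 0.5 0 0 0; 4 0 0 0 0 0 0; 4 0 0 0 0 0 0; 4 0 0 0 0 0 0"
}}

```text
clock: 31.13
tool_pos: [0.4966, -0.2049, 0.0148]
orientation: [180.0, -0.0, 9.5]
force: [0.3, 0.8, -3.6]
opening: 0.05
```

Emit:
{"name": "step_arm", "arguments": {
  "plan": "4 0 0 0.2 0 0 0; 4 0 0 0.1 0 0 0; 4 0 0 0 0 0 0; 4 0 0 0 0 0 0"
}}

```text
clock: 31.47
tool_pos: [0.4967, -0.2048, 0.0121]
orientation: [180.0, -0.1, 9.5]
force: [0.0, 1.6, 1.3]
opening: 0.0497
```

Emit:
{"name": "step_arm", "arguments": {
  "plan": "4 0 0 0 0 0 0; 8 0 0 0 0 0 0; 8 0 0 0 0 0 0; 8 0 0 0 0 0 0; 8 0 0 -1.5 0 0 0; 8 0 0 -3 0 0 0; 8 0 0 -3.5 0 0 0; 8 0 0 -2.5 0 0 0; 8 0 0 0 0 0 0; 8 0 0 0 0 0 0"
}}

```text
clock: 32.3
tool_pos: [0.497, -0.2049, 0.1183]
orientation: [180.0, -0.2, 9.5]
force: [0.3, -0.4, -0.9]
opening: 0.0799
```

Run:
```python
from h import *
st()
plan((.541,-.326,.115),6.7,5,8,start=((.4965,-.205,.115),9.5))
```

```text
32.3 [ 0.497  -0.2049  0.1183] [179.96  -0.21   9.5 ] F_tool [0.19 0.42 0.89] M_tool [-0.086 -0.026  0.01 ] tau [  0.05 -45.28  25.92   6.13  -0.1   -0.  ] 0.0799
from [ 0.4965 -0.205   0.115 ] 9.5 step 25.784685377176903 mm
8.00 0.48 2.53 -0.00 0 0 0.6; 8.00 0.50 2.53 -0.00 0 0 0.6; 8.00 0.53 2.52 -0.00 0 0 0.6; 8.00 0.55 2.52 -0.00 0 0 0.6; 8.00 0.58 2.51 -0.00 0 0 0.6
```

Emit:
{"name": "step_arm", "arguments": {
  "plan": "8 0.5 2.5 0 0 0 0.6; 8 0.5 2.5 0 0 0 0.6; 8 0.5 2.5 0 0 0 0.6; 8 0.6 2.5 0 0 0 0.6; 8 0.6 2.5 0 0 0 0.6; 8 0 0 0 0 0 0; 8 0 0 0 0 0 0"
}}

```text
clock: 32.88
tool_pos: [0.5398, -0.3255, 0.1143]
orientation: [-179.9, 0.2, 6.4]
force: [0.4, 0.3, -0.8]
opening: 0.0799
```

Run:
```python
from h import *
c=calibration("wrist");im=snapshot("wrist");cv2.imwrite("pics/w11.png",im)
st()
a=np.radians(6.7);ex=np.array([np.cos(a),np.sin(a)]);ey=np.array([-ex[1],ex[0]])
for s in ((1,1),(1,-1),(-1,-1),(-1,1)):
    p=np.array([.541,-.326])+.05*s[0]*ex+.025*s[1]*ey;print(s,proj("wrist",(*p,.046),c).round(0))
plan((.541,-.326,.010),6.7,5,8)
```

```text
32.93 [ 0.5396 -0.3247  0.1147] [-1.7992e+02  1.6000e-01  6.4300e+00] F_tool [ 0.35 -0.01  0.09] M_tool [ 0.023 -0.019  0.013] tau [-7.200e-01 -5.533e+01  2.627e+01  6.140e+00  1.000e-01  4.000e-02] 0.0802
(1, 1) [246. 155.]
(1, -1) [317. 155.]
(-1, -1) [314. 283.]
(-1, 1) [250. 284.]
from [ 0.5396 -0.3247  0.1147] 6.43 step 20.943319942150673 mm
8.00 0.02 0.03 2.09 0 0 -0.1; 8.00 0.02 0.03 2.09 0 0 -0.1; 8.00 0.02 0.03 2.09 0 0 -0.1; 8.00 0.02 0.03 2.09 0 0 -0.1; 8.00 0.02 0.03 2.09 0 0 -0.1
```

View pics/w11.png

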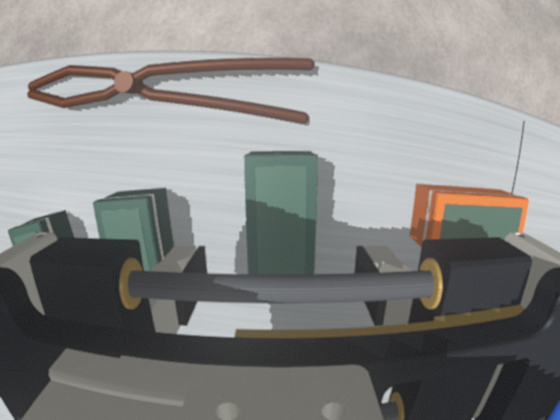

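Emit:
{"name": "step_arm", "arguments": {
  "plan": "8 0.1 0.1 2.5 0 0 0; 8 0 0 3 0 0 0; 8 0 0 2.7 0 0 0; 8 0 0 1.4 0 0 0; 8 0 0 0.7 0 0 0; 8 0 0 0 0 0 0; 4 0 0 0 0 0 0; 4 0 0 0 0 0 0; 4 0 0 0 0 0 0; 4 0 0 0 0 0 0; 4 0 0 0 0 0 0; 4 0 0 0 0 0 0"
}}

```text
clock: 33.93
tool_pos: [0.5422, -0.3256, 0.0144]
orientation: [180.0, -0.1, 6.5]
force: [-0.6, 1.8, 4.2]
opening: 0.05
```

Emit:
{"name": "step_arm", "arguments": {
  "plan": "4 0 0 -1 0 0 0; 4 0 0 -2 0 0 0; 4 0 0 -3 0 0 0; 4 0 0 -3 0 0 0; 4 0 0 -2 0 0 0; 4 0 0 0 0 0 0"
}}

```text
clock: 34.43
tool_pos: [0.544, -0.3265, 0.1287]
orientation: [179.8, -0.4, 6.5]
force: [1.1, -0.6, -5.3]
opening: 0.0495
```

Emit:
{"name": "step_arm", "arguments": {
  "plan": "4 4 0 0 0 0 0; 4 4 0 0 0 0 0; 4 -4 0 0 0 0 0; 4 -4 0 0 0 0 0; 4 4 0 0 0 0 0; 4 4 0 0 0 0 0; 4 -4 0 0 0 0 0; 4 -4 0 0 0 0 0; 4 4 0 0 0 0 0; 4 4 0 0 0 0 0; 4 -4 0 0 0 0 0; 4 -4 0 0 0 0 0"
}}

```text
clock: 35.43
tool_pos: [0.5441, -0.3246, 0.1173]
orientation: [-179.8, 0.3, 6.6]
force: [-3.3, 0.4, -5.6]
opening: 0.0497
```

Emit:
{"name": "step_arm", "arguments": {
  "plan": "4 4 0 0 0 0 0; 4 4 0 0 0 0 0; 4 -4 0 0 0 0 0; 4 -4 0 0 0 0 0; 4 0 0 0 0 0 0; 4 0 0 0 0 0 0; 4 0 0 0 0 0 0; 4 0 0 0 0 0 0"
}}

```text
clock: 36.1
tool_pos: [0.5421, -0.3254, 0.1232]
orientation: [-180.0, -0.0, 6.5]
force: [0.3, 0.0, -6.3]
opening: 0.0498
```

```bash
python3 -c "
from h import *
st();rec(4)"
```

```text
36.1 [ 0.5421 -0.3254  0.1232] [-179.99   -0.      6.5 ] F_tool [0.32 0.03 6.3 ] M_tool [-0.032  0.157 -0.008] tau [ -0.31 -59.04  27.52   6.92  -0.09   0.  ] 0.0498
 36.25 [[0.318, 0.157, -0.09], [0.238, 0.125, -0.044], [-0.016, 0.092, -0.021], [0.846, 0.116, -0.002]] mean [ 3.4600e-01 -4.7900e-01  5.8830e+00 -3.6000e-02  1.2300e-01  1.0000e-03
 -5.9105e+01 -3.9000e-02] my-.22fx 0.046 corr 0.22
```

Emit:
{"name": "step_arm", "arguments": {
  "plan": "4 0 0 0 0 7 0; 4 0 0 0 0 7 0; 4 0 0 0 0 0 0; 4 0 0 0 0 0 0; 4 0 0 0 0 0 0; 4 0 0 0 0 -7 0; 4 0 0 0 0 -7 0; 4 0 0 0 0 0 0; 4 0 0 0 0 0 0; 4 0 0 0 0 0 0; 4 0 0 0 0 0 0; 4 0 0 0 0 0 0"
}}

```text
clock: 37.25
tool_pos: [0.5416, -0.3255, 0.1237]
orientation: [-180.0, -0.0, 6.5]
force: [0.0, 0.0, -5.5]
opening: 0.0499
```

```bash
python3 -c "
from h import *
rec(7)"
```

```text
37.55 [[0.019, -0.01, 0.06], [-1.094, 0.022, 0.056], [-0.532, 0.006, 0.055], [0.064, 0.023, 0.061], [-0.062, 0.012, 0.057], [-0.104, -0.025, 0.054], [-0.417, -0.01, 0.052]] mean [-3.0400e-01  1.9800e-01  5.8830e+00 -2.9000e-02  2.0000e-03 -1.0000e-03
 -5.8863e+01  5.6000e-02] my-.22fx 0.069 corr -0.32
```

Emit:
{"name": "step_arm", "arguments": {
  "plan": "4 0 0 0 0 -7 0; 4 0 0 0 0 -7 0; 4 0 0 0 0 0 0; 4 0 0 0 0 0 0; 4 0 0 0 0 0 0; 4 0 0 0 0 7 0; 4 0 0 0 0 7 0; 4 0 0 0 0 0 0; 4 0 0 0 0 0 0; 4 0 0 0 0 0 0; 4 0 0 0 0 0 0; 4 0 0 0 0 0 0"
}}

```text
clock: 38.55
tool_pos: [0.5423, -0.3255, 0.1237]
orientation: [180.0, 0.0, 6.5]
force: [-0.2, 0.2, -6.5]
opening: 0.05
```

```bash
python3 -c "
from h import *
rec(7);st()"
```

```text
38.85 [[-0.126, 0.071, 0.053], [-0.464, 0.024, 0.038], [0.711, 0.049, 0.043], [-0.385, 0.042, 0.049], [0.234, 0.059, 0.052], [-0.059, 0.019, 0.054], [0.562, -0.04, 0.056]] mean [ 6.8000e-02 -2.4500e-01  6.2140e+00 -2.0000e-02  3.2000e-02 -6.0000e-03
 -5.9662e+01  4.9000e-02] my-.22fx 0.017 corr -0.26
38.85 [ 0.542  -0.3254  0.1232] [-1.7999e+02  4.0000e-02  6.5200e+00] F_tool [0.56 0.13 6.66] M_tool [-0.004 -0.04  -0.007] tau [ 1.000e-02 -5.931e+01  2.822e+01  7.000e+00  6.000e-02 -0.000e+00] 0.0498
```

Emit:
{"name": "step_arm", "arguments": {
  "plan": "4 0 0 0 0 3 0; 4 0 0 0 0 0 0; 4 0 0 0 0 0 0; 4 0 0 0 0 0 0; 4 0 0 0 0 0 0; 4 0 0 0 0 0 0; 4 0 0 0 0 0 0; 4 0 0 0 0 0 0; 4 0 0 0 0 0 0; 4 0 0 0 0 0 0"
}}

```text
clock: 39.68
tool_pos: [0.5419, -0.3255, 0.1235]
orientation: [-180.0, -3.0, 6.5]
force: [0.3, 0.5, -5.9]
opening: 0.0499
```

```bash
python3 -c "
from h import *
rec(7);st()"
```

```text
39.98 [[0.082, -0.204, 0.264], [0.055, -0.219, 0.259], [0.692, -0.164, 0.283], [-0.716, -0.196, 0.256], [-0.104, -0.214, 0.254], [-0.398, -0.172, 0.257], [-0.753, -0.179, 0.259]] mean [-1.6300e-01 -3.3000e-02  6.1160e+00 -1.7000e-02 -1.9300e-01 -8.0000e-03
 -5.7384e+01  2.6200e-01] my-.22fx -0.157 corr 0.06
39.98 [ 0.5419 -0.3255  0.1236] [180.    -3.01   6.51] F_tool [-0.75 -0.24  5.41] M_tool [-0.055 -0.179 -0.029] tau [  0.   -57.38  28.2    6.91   0.26  -0.  ] 0.0496
```

Emit:
{"name": "step_arm", "arguments": {
  "plan": "4 0 0 0 0 -6 0; 4 0 0 0 0 0 0; 4 0 0 0 0 0 0; 4 0 0 0 0 0 0; 4 0 0 0 0 0 0; 4 0 0 0 0 0 0; 4 0 0 0 0 0 0; 4 0 0 0 0 0 0; 4 0 0 0 0 0 0; 4 0 0 0 0 0 0"
}}

```text
clock: 40.82
tool_pos: [0.5418, -0.3256, 0.1237]
orientation: [180.0, 3.0, 6.5]
force: [0.1, -0.8, -7.0]
opening: 0.0498
```

```bash
python3 -c "
from h import *
rec(7);st()"
```

```text
41.12 [[0.343, 0.215, -0.148], [0.47, 0.238, -0.153], [0.499, 0.227, -0.156], [-0.2, 0.215, -0.157], [0.832, 0.212, -0.158], [-0.016, 0.244, -0.158], [0.261, 0.233, -0.158]] mean [ 3.1300e-01  3.6000e-02  5.7600e+00 -3.3000e-02  2.2600e-01 -0.0000e+00
 -6.1133e+01 -1.5500e-01] my-.22fx 0.158 corr -0.23
41.12 [ 0.5419 -0.3255  0.1235] [180.     3.     6.51] F_tool [0.26 0.11 5.27] M_tool [-0.059  0.233  0.031] tau [-1.000e-02 -6.112e+01  2.815e+01  7.080e+00 -1.600e-01  0.000e+00] 0.0502
```

Emit:
{"name": "step_arm", "arguments": {
  "plan": "4 0 0 0 0 6 0"
}}

```text
clock: 41.2
tool_pos: [0.5441, -0.3253, 0.122]
orientation: [180.0, -2.8, 6.7]
force: [0.4, -0.2, -5.4]
opening: 0.0498
```

Run:
```python
from h import *
for i in range(22):
    o=telemetry.get_obs();R=Rot.from_euler("xyz",o["orientation"],degrees=True).as_matrix()
    print(round(o["clock"],2),"pitch",o["orientation"][1].round(2),"fx",(R.T@o["force"])[0].round(2),"my",(R.T@o["moment"])[1].round(3),"tau",o["tau"][[1,2,4]].round(3),"qv5",o["qvel"][4].round(2))
    if i<21: snapshot("wrist")
```

```text
41.2 pitch -2.82 fx 0.06 my 0.103 tau [-54.277  31.231  -3.823] qv5 81.76
41.25 pitch -3.55 fx -9.25 my -1.878 tau [-43.607  35.921  -0.294] qv5 -10.25
41.3 pitch -3.17 fx 0.32 my -0.413 tau [-57.509  27.965   1.817] qv5 -5.83
41.35 pitch -3.02 fx -0.56 my -0.361 tau [-57.746  27.428   0.937] qv5 -1.97
41.4 pitch -2.97 fx -0.79 my -0.235 tau [-57.892  27.536   0.499] qv5 -0.4
41.45 pitch -2.96 fx 0.21 my -0.222 tau [-57.971  27.79    0.342] qv5 0.07
41.5 pitch -2.96 fx 0.13 my -0.256 tau [-57.992  28.011   0.295] qv5 0.17
41.55 pitch -2.96 fx 0.17 my -0.214 tau [-57.952  28.157   0.282] qv5 0.28
41.6 pitch -2.96 fx -0.74 my -0.251 tau [-57.872  28.237   0.277] qv5 0.15
41.65 pitch -2.96 fx 0.06 my -0.193 tau [-57.772  28.27    0.274] qv5 0.09
41.7 pitch -2.96 fx 0.18 my -0.242 tau [-57.671  28.276   0.27 ] qv5 0.09
41.75 pitch -2.96 fx -0.39 my -0.216 tau [-57.579  28.268   0.265] qv5 0.1
41.8 pitch -2.97 fx -0.59 my -0.238 tau [-57.501  28.252   0.259] qv5 0.12
41.85 pitch -2.97 fx 0.37 my -0.306 tau [-57.423  28.612   0.394] qv5 0.03
41.9 pitch -2.98 fx -0.33 my -0.229 tau [-57.434  28.249   0.255] qv5 0.06
41.95 pitch -2.98 fx 0.13 my -0.163 tau [-57.375  28.208   0.246] qv5 0.07
42.0 pitch -2.99 fx -0.15 my -0.241 tau [-57.353  28.198   0.251] qv5 -0.0
42.05 pitch -3.0 fx 0.24 my -0.17 tau [-57.347  28.201   0.255] qv5 0.06
42.1 pitch -3.0 fx -0.48 my -0.194 tau [-57.349  28.205   0.258] qv5 0.11
42.15 pitch -3.0 fx -1.09 my -0.223 tau [-57.355  28.208   0.259] qv5 0.1
42.2 pitch -3.0 fx -0.39 my -0.227 tau [-57.362  28.21    0.26 ] qv5 0.04
42.25 pitch -3.0 fx -0.95 my -0.21 tau [-57.37  28.21   0.26] qv5 0.04
```

Emit:
{"name": "step_arm", "arguments": {
  "plan": "4 0 0 0 0 -3 0; 4 0 0 -1 0 0 0; 4 0 0 -1.7 0 0 0; 4 0 0 0 0 0 0; 4 0 0 0 0 0 0"
}}

```text
clock: 42.67
tool_pos: [0.5428, -0.3257, 0.1518]
orientation: [179.9, -0.2, 6.5]
force: [0.5, 0.4, -5.7]
opening: 0.0498
```

Run:
```python
from h import *
st()
plan((.715,-.05,.152),0,16,4)
```

```text
42.67 [ 0.5428 -0.3257  0.1518] [179.94  -0.19   6.51] F_tool [ 0.55 -0.3   5.75] M_tool [0.009 0.011 0.03 ] tau [  0.06 -59.    30.14   7.59  -0.15   0.  ] 0.0498
from [ 0.5428 -0.3257  0.1518] 6.51 step 20.316340990898677 mm
4.00 1.26 -1.59 -0.00 0 0 0.4; 4.00 1.25 -1.60 -0.00 0 0 0.4; 4.00 1.24 -1.61 -0.00 0 0 0.4; 4.00 1.23 -1.62 -0.00 0 0 0.4; 4.00 1.22 -1.63 -0.00 0 0 0.4; 4.00 1.21 -1.63 -0.00 0 0 0.4; 4.00 1.20 -1.64 -0.00 0 0 0.4; 4.00 1.18 -1.65 -0.00 0 0 0.4; 4.00 1.17 -1.66 -0.00 0 0 0.4; 4.00 1.16 -1.67 -0.00 0 0 0.4; 4.00 1.15 -1.68 -0.00 0 0 0.4; 4.00 1.14 -1.68 -0.00 0 0 0.4; 4.00 1.12 -1.69 -0.00 0 0 0.4; 4.00 1.11 -1.70 -0.00 0 0 0.4; 4.00 1.10 -1.71 -0.00 0 0 0.4; 4.00 1.09 -1.72 -0.00 0 0 0.4
```

Emit:
{"name": "step_arm", "arguments": {
  "plan": "4 0.6 -0.8 0 0 0 0; 4 1.2 -1.6 0 0 0 0.5; 4 1.2 -1.6 0 0 0 0.5; 4 1.2 -1.6 0 0 0 0.5; 4 1.2 -1.6 0 0 0 0.5; 4 1.2 -1.6 0 0 0 0.5; 4 1.2 -1.7 0 0 0 0.5; 4 1.2 -1.7 0 0 0 0.5; 4 1.2 -1.7 0 0 0 0.5; 4 1.2 -1.7 0 0 0 0.5; 4 1.2 -1.7 0 0 0 0.5; 4 1.2 -1.7 0 0 0 0.5"
}}

```text
clock: 43.67
tool_pos: [0.6659, -0.1247, 0.1495]
orientation: [-180.0, 0.1, 1.0]
force: [0.2, -0.0, -6.7]
opening: 0.0499
```

Emit:
{"name": "step_arm", "arguments": {
  "plan": "4 1.2 -1.7 0 0 0 0.5; 4 1.1 -1.7 0 0 0 0.5; 4 1.1 -1.7 0 0 0 0; 4 1 -1.7 0 0 0 0; 4 0.6 -0.9 0 0 0 0; 4 0 0 0 0 0 0; 4 0 0 0 0 0 0; 4 0 0 0 0 0 0; 4 0 0 0 0 0 0; 4 0 0 0 0 0 0"
}}

```text
clock: 44.5
tool_pos: [0.7152, -0.0496, 0.1507]
orientation: [180.0, 0.0, -0.0]
force: [-0.6, 0.6, -5.6]
opening: 0.0499
```

Run:
```python
from h import *
st()
for n in ("scene","top","wrist"): cv2.imwrite(f"pics/{n}_f.png",snapshot(n))
st()
```

```text
44.5 [ 0.7152 -0.0496  0.1507] [ 1.8e+02  1.0e-02 -4.0e-02] F_tool [-0.6  -0.64  5.55] M_tool [-0.086  0.09  -0.006] tau [ 2.400e-01 -6.945e+01  3.040e+01  7.550e+00  4.000e-02  0.000e+00] 0.0499
44.65 [ 0.7154 -0.0494  0.1508] [-1.8e+02 -1.0e-02 -3.0e-02] F_tool [-0.34  0.01  5.53] M_tool [-0.072 -0.004 -0.031] tau [ 2.000e-02 -6.963e+01  3.040e+01  7.570e+00  4.000e-02  0.000e+00] 0.0496
```

View pics/scene_f.png

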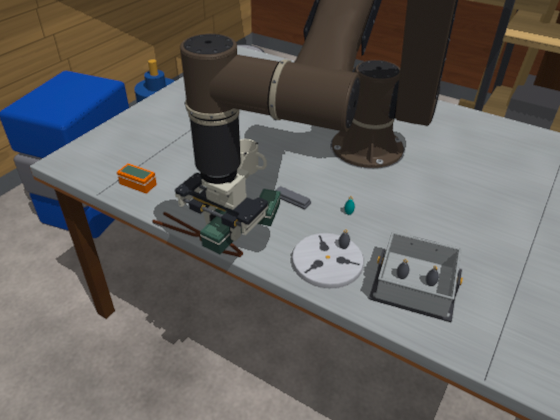

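View pics/top_f.png

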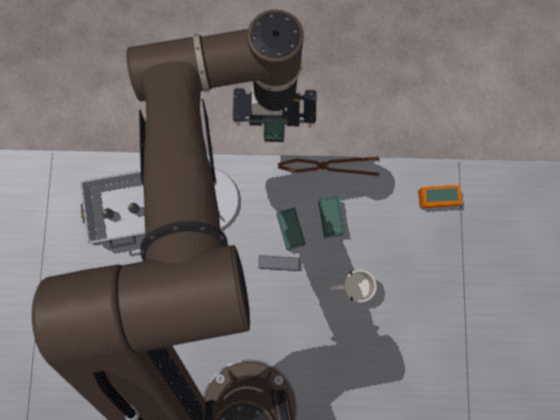

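View pics/wrist_f.png

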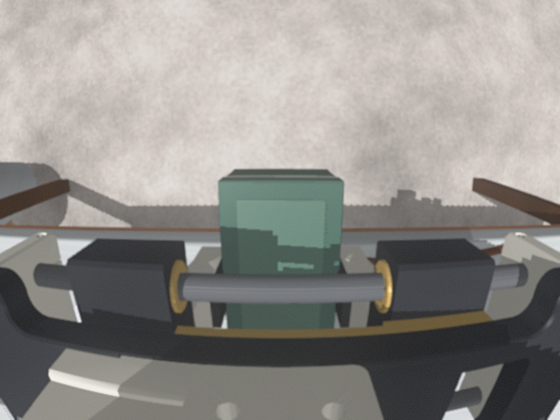

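Run:
```python
from h import *
st();print(workorder.close_job());st()
```

```text
44.65 [ 0.7154 -0.0494  0.1508] [-1.8e+02 -1.0e-02 -3.0e-02] F_tool [-0.34  0.01  5.53] M_tool [-0.072 -0.004 -0.031] tau [ 2.000e-02 -6.963e+01  3.040e+01  7.570e+00  4.000e-02  0.000e+00] 0.0496
the job is handed in; nothing more can be done
None
the job is handed in; nothing more can be done
```

I put two sinkers in the steel bin and left the third on the plate. The tin I take to hold the loose ball is held out over the far edge. I handed the job in at 44.65 s.

- **Sinkers:** both stand upright in the bin, which stayed level. The third sinker still stands on the mould plate.
- **Tins:** I lifted and shook all three, nearest the mould plate first. The first two gave smooth, steady readings and are back flat on the table where they started. The third gave a clear knock in joints 3 and 5 about 0.65 s after I tilted it from −3° to +3°.
- **Final hold:** the third tin is level, with its centre at about x = 0.715 m, y = −0.05 m and 0.16 m above the table, and the grip was steady. The last pictures show the mug, tongs, ingot and look-alikes where they were.

**Checks that disagreed:**
- The first test compared moments with the tin level after tilting each way. It could not tell the three tins apart, probably because the ball was still rolling.
- In the 3° tilt the moment changed by more than I predicted, and I did not explain why.
- I did not run the 3° knock test on the first two tins. Calling them quiet rests on their smooth joint torques after shaking and tilting.

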